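# Hook a mould-rack arm into its slotted upright and press it home

## Robot

A 6-joint arm with a two-finger parallel gripper is mounted at the origin on the work surface. World frame = base frame: x ahead of the robot, y to its left, z up, the work surface at z = 0. Lengths are in m, angles in rad, forces in N, time in s.
With the tool pointing down it reaches from about 0.3 to 0.875 m from the base axis. Payload 6.4 kg.
Tool frame: the origin (TCP) lies between the finger pads; the fingertips stand 8 mm ahead of it and the grasp point (between the pads) lies 11 mm behind it; z points along the fingers, x is the direction in which the jaws open and shut, and the axes are right-handed (so a half turn about z gives the same grasp; the last joint's range is limited). The gripper opens to 85 mm and grips with 20 to 120 N. Pads are 22 mm wide; open, the fingers measure 114 mm over their backs; the gripper's body (76 mm by 85 mm) begins 54 mm behind the grasp point. The pads swing forward as they close: fully open they stand 13 mm farther back than shut.
Start: joints at [0.927, 0.181, 1.607, -0, 1.354, -0.206], TCP at [0.244, 0.521, 0.239] pointing down, gripper open.
Joint ranges: [-2.99, 2.99], [-0.89, 2.07], [0.3, 2.58], [-1.14, 4.28], [0, 2.63], [-3.12, 3.12]. Speed limits (rad/s): [2.57, 2.57, 3.01, 3.14, 3.14, 3.14].

## Interface

Orientations are given as a unit quaternion [w, x, y, z].
In Python, from bench import ctrl gives the robot as it stands.
- The arm moves only by the tool drive_tool, never from a script. Its argument "commands" is a list of rows, each an object of numbers: "gripper": the closure, from 0 (fully open) to 1 (shut); "dx", "dy", "dz": the shift along the tool's x, y, z in cm; "turn": the turn about the tool's z in degrees. A call has 1 to 20 rows; each row is the pose to reach, as a shift and turn from the pose commanded when the call began, along the tool's axes at that moment; what a row does not reach only later rows make up. A row lasts 1/8 s, in which the tool goes at most 62.5 mm and 10.7 degrees, less where a joint would pass 70% of its speed; a pose out of reach is approached as far as the arm can. A call with a gripper value outside its range is refused whole. The fingers move at their own pace and stop on an object; the grip force is fixed at half the most. Time passes only in rows, so rows that repeat a pose let the fingers close. It gives the time, the measured TCP pose, the force and the opening at its end, in the units of the state.
- ctrl.get_obs(): the state, without advancing time (a new reading comes with each control period).
- ctrl.camera(name): name is "side" or "top" or "wrist"; returns a dict with "image" (384x512x3 uint8, red, green, blue), "mtx" (3x3 intrinsics, pixels), "k1" (the pictures are not rectified: a ray, as slopes to the right and down, at radius r is drawn at 1 + k1 r^2 times it, then the intrinsics apply), "R" (3x3) and "t" (3): a world point X has camera coordinates R X + t. Camera axes: x right, y down, z forward; pixel columns grow to the right and rows downward; lengths in m; the calibration is good to about 2 mm. A picture is of the moment at which its call begins. There is no depth.
- ctrl.hand_in(): hands the job in, once; it reports no verdict.
The state is a dict: "time_s": time; "q": joint angles; "dq": joint speeds; "joint_efforts": joint torques, N m; "eef_pos": TCP position; "eef_rot": TCP orientation; "wrist_force": force on the tool from outside, world axes, zero at the start; "torque": the same for the moment, N m; "opening": opening from 0.0 (shut) to 1.0 (fully open).
Only numpy, scipy, OpenCV 4.12 (cv2) and the standard library are available. Lean on these libraries where they do the work, as an engineer would, in place of code of your own. Each camera call takes 0.05 s, during which the arm holds its last target.

## Task

One arm of the mould rack is off its upright. Pick it up, hook its two tabs into the slots of the empty upright at the same height as the arm on the other upright, and press it down until the tabs are fully home and the spring catch has clicked out. Do it by feel, with a light hand, never forcing the arm against the rack, let go of it, and leave the other things on the bench where they are.

Things in the scene. Friction and masses are not known exactly. Their poses are not given: they have to be found in the camera images.
- foot_open: Empty upright of a bench-top steel mould rack: channel 40 mm wide, 28 deep, 212 high, clamped to a fixed foot (12 high, 46 wide, 74 near the upright) reaching 170 forward. Origin: foot's middle line, on the bench, below the slotted face; x points squarely out of that face (the way arms stick out), y along it, z up. Face: 4 mm plate with six through-slots 7 wide, 18 high, at heights 40, 70, 100, 130, 160, 190 mm.
- slot_hi (a point): Where the centre of the empty upright's top slot (at 190 mm) ought to be, in the plane of the face; axes as foot_open. The upright is set sideways by hand in its foot and clamped: all its slots sit up to 6 mm to either side (y) and up to 2 mm higher or lower than stated, to be found by feel or sight. Upper tab: in this slot, lower tab: 130, catch bolt: 160.
- mate_ledge (a point): On the arm already fitted (same make; leave it alone) to the twin upright, which stands 240 mm to one side of the empty one, left or right: middle of the top of its ledge, 193 mm above the bench, 11 mm out from its upright's face. Axes as those of the uprights.
- grip (a point): The loose arm, bare steel, about 0.35 kg, standing on its flat underside on the bench. Place to grip: middle of the box-section beam (20 mm wide, 40 high, from 4 to 174 mm out from the end plate's back), 75 mm out from the back, 24 mm above the underside. x along the beam from end plate to tip, y across, z up. At the tip a lip stands 12 mm above the beam.
- back (a point): Middle of the back of the loose arm's end plate (36 mm wide, 84 high from the underside up, 4 thick), 42 mm above the underside, on the centre line; axes as at grip, so its tabs point to -x. Home: this point 151 mm above the bench (as the upright's height is off, up to 2), 0 to 2 mm out from the face, tongues resting on the lower edges of their slots.
- tab_hi (a point): Upper tab of the loose arm: this point is where the underside of its tongue leaves the end plate's back, 72 mm above the arm's underside. The lower tab is alike, 60 mm below. A tab is 5 mm wide, sticks out 11 mm; tongue 6 mm high, its end turned down as a finger reaching 8 mm below it, tapered to draw the plate in. It enters a slot only with the arm 8 to 12 mm above home.
- ledge (a point): Middle of the top of the loose arm's ledge, the place to push down on: the end plate's upper edge folded forward, 36 mm wide, reaching 22 mm out from the plate's back, top 84 mm above the underside. This point is 11 mm out from the back. Once home it is 193 mm above the bench, the upright's top 19 mm higher. Axes as at grip.
- catch (a joint): Spring bolt 4 mm wide, 5 high, in the end plate, 56 mm above the underside: how far it is pushed back (m). 0: out, tip 7 mm behind the plate. Pressed by the upright's face: 2 N at first, 9 N flush. Its drag and the tapered tabs hold the arm up: 5 to 16 N down near the upright take it home; pushing far out jams it. In the last 1.5 mm it springs out (below 0.0015) into its slot and locks.
There are look-alikes about, which are no part of the job. What is shaped like the part that bears grip but pink is not meant. Leave any orange look-alike of the foot_open alone.

How it is judged:
At the end, for the whole second after the job is handed in: The arm hangs in the top three slots of the empty upright, at rest, locked: catch pushed back less than 1.5 mm; middle of the end plate's back within 4 mm of the face, within 5 mm of the stated home height (151 mm), within 9 mm of the foot's centre line, square within 4 degrees, upright within 3 (z of back in the frame of foot_open between 0.146 and 0.156 m and x of back in the frame of foot_open between -0.004 and 0.004 m and y of back in the frame of foot_open between -0.009 and 0.009 m and angle between the x axis of back and the x axis of foot_open, either way round below 0.07 rad and angle between back's own z axis and vertical below 0.05 rad and value of joint catch below 0.0015 m and linear speed of bracket below 0.02 m/s); the robot touches nothing.
It fails at once if the arm was forced against the empty upright (over 100 N, summed over all its contacts) (contact force between bracket and foot_open above 100 N).
It fails at once if the fingers pushed on the loose arm's ledge with over 40 N (contact force between the fingers and bracket_c1 above 40 N).
It fails at once if the gripper knocked against the empty upright (over 25 N) (contact force between the fingers and foot_open above 25 N).
It fails at once if a bystander on the bench (mould, bar, scraper, bowl, jar) was moved over 30 mm (distance of any of mould_a, bar_a, bar_b, bar_c, scraper, bowl, jar from where it was at the start of the episode above 0.03 m).
It also fails if it takes over 72 s, if anything falls off the work surface, if the arm or the gripper's body presses on something with over 40 N, if the wrist force passes 120 N, or if a joint passes its speed limit or range.

## Working session

There is one attempt and no reset: what is moved stays moved. The work goes in short steps, Python scripts to look and compute and a tool call to move; the robot and the scene stay as the last step left them, time stands still between calls to the robot, and variables do not carry over. Pictures are saved under pics/ and viewed, and the job is handed in when it is done.

Besides the shell and the picture viewer there is one more tool, called after "Call:" as a command line: name --argument value ..., lists and objects as JSON in quotes. drive_tool: Moves the arm, as the interface text tells. Its arguments: {"type":"object","properties":{"commands":{"type":"array","items":{"type":"object","properties":{"gripper":{"type":"number"},"dx":{"type":"number"},"dy":{"type":"number"},"dz":{"type":"number"},"turn":{"type":"number"}}}}},"required":["commands"]}

```bash
mkdir -p pics; ls
cat > h.py <<'E'
import numpy as np, cv2
from bench import ctrl
def cam(n,save=None):
    c=ctrl.camera(n)
    if save: cv2.imwrite('pics/%s.png'%save,c['image'][:,:,::-1])
    return c
E
python3 - <<'E'
from h import *
o=ctrl.get_obs(); print(o)
for n in['side','top','wrist']:
    c=cam(n,n+'0'); print(n,c['mtx'],c['k1'],c['R'],c['t'], -c['R'].T@c['t'])
    import pickle; pickle.dump(c,open(n+'0.pkl','wb'))
E
```

```text
pics
{'time_s': 0.0, 'q': array([ 9.26721480e-01,  1.81566158e-01,  1.60799854e+00,  3.77500766e-06,
        1.35378275e+00, -2.06274705e-01]), 'dq': array([ 0.0003272 ,  0.00026655, -0.00065655,  0.00027366, -0.00101304,
        0.00067407]), 'joint_efforts': array([-1.61327494e-03, -4.44878304e+01, -3.51324928e+01, -6.11023552e-04,
        9.18926817e-03, -3.69052501e-06]), 'eef_pos': array([0.24341462, 0.52035039, 0.23837458]), 'eef_rot': array([ 3.07543771e-04,  8.43785445e-01,  5.36679936e-01, -8.21735132e-04]), 'wrist_force': array([-0.21287441,  0.67829534,  0.78983773]), 'torque': array([0.03177928, 0.00986537, 0.05205409]), 'opening': 0.9969613733864523}
side [[393.58534562   0.         250.58938898]
 [  0.         393.58534562 188.44194764]
 [  0.           0.           1.        ]] 0.02455714955818788 [[ 0.76196338 -0.647323   -0.01961476]
 [-0.45540019 -0.51402503 -0.72690367]
 [ 0.46045899  0.56280654 -0.68645926]] [-0.26318181  0.31581993  1.15161771] [-0.18591337 -0.65616227  1.01494707]
top [[372.13054452   0.         255.59881673]
 [  0.         372.13054452 196.65501111]
 [  0.           0.           1.        ]] -0.03609677255038706 [[ 0.01890756 -0.99941781 -0.02839984]
 [-0.99128085 -0.01503376 -0.13090559]
 [ 0.13040242  0.03062732 -0.99098798]] [0.08411889 0.43651714 1.04689573] [0.29460286 0.0585688  1.09699258]
wrist [[345.32107255   0.         259.29168222]
 [  0.         345.32107255 193.19679601]
 [  0.           0.           1.        ]] -0.026594086177348503 [[ 0.42303911  0.9061103  -0.00142441]
 [ 0.87477862 -0.40800034  0.26133903]
 [ 0.23622083 -0.11180267 -0.96524602]] [-0.57447332 -0.03421455  0.37720566] [0.183851   0.54874925 0.37221958]
```

View pics/side0.png

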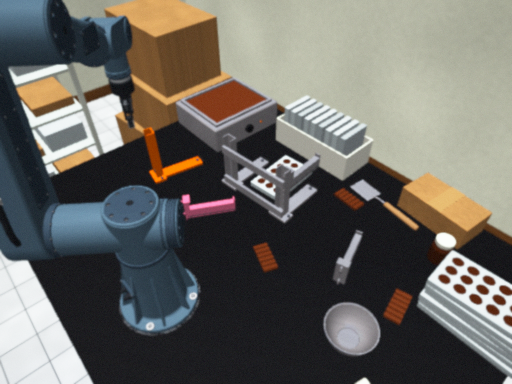

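View pics/top0.png

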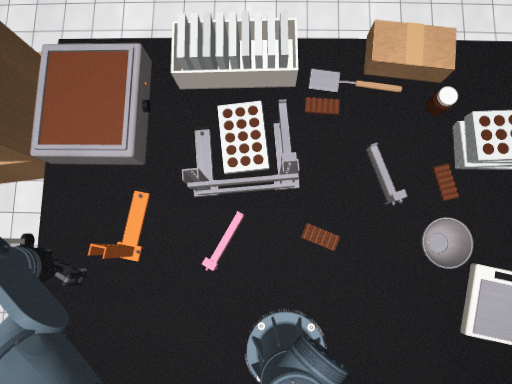

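View pics/wrist0.png

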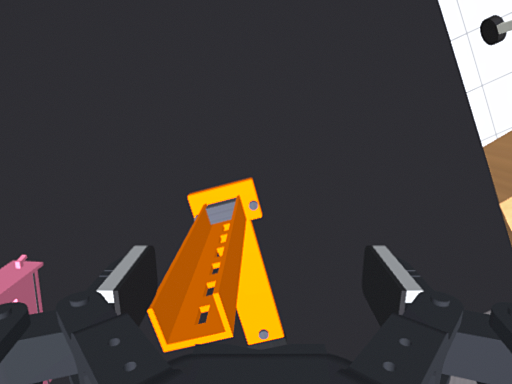

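Run:
```python
import cv2
a=cv2.imread('pics/top0.png');cv2.imwrite('pics/c1.png',cv2.resize(a[85:215,165:315],None,fx=5,fy=4.6,interpolation=2))
a=cv2.imread('pics/side0.png');cv2.imwrite('pics/c2.png',cv2.resize(a[120:230,210:330],None,fx=5,fy=5,interpolation=2))
a=cv2.imread('pics/top0.png');cv2.imwrite('pics/c3.png',cv2.resize(a[130:220,350:430],None,fx=6,fy=6,interpolation=2))
a=cv2.imread('pics/side0.png');cv2.imwrite('pics/c4.png',cv2.resize(a[220:300,310:390],None,fx=6,fy=6,interpolation=2))
```

```text
(no output)
```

View pics/c1.png

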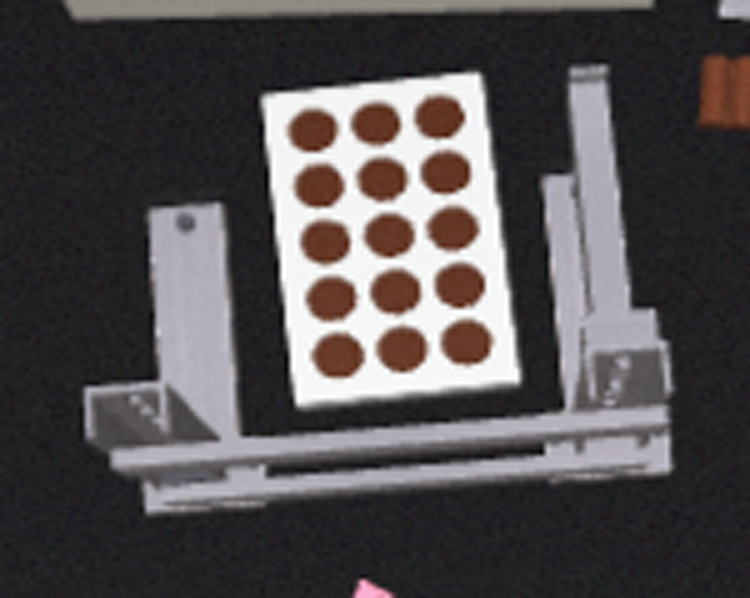

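View pics/c2.png

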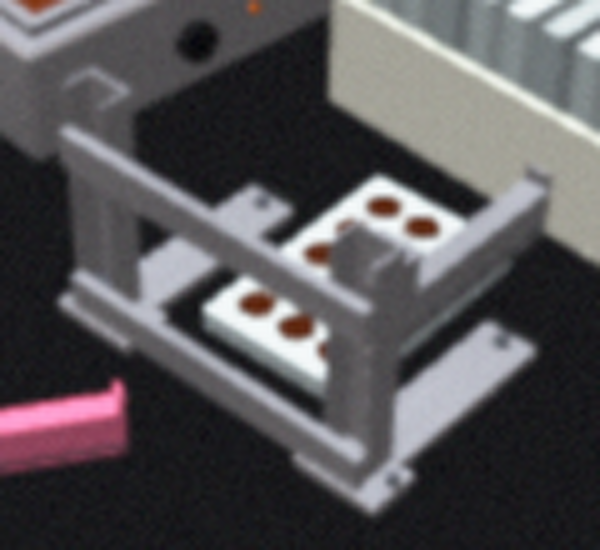

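View pics/c3.png

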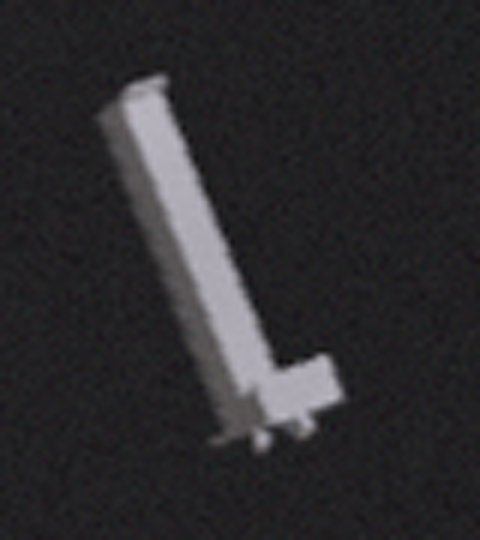

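View pics/c4.png

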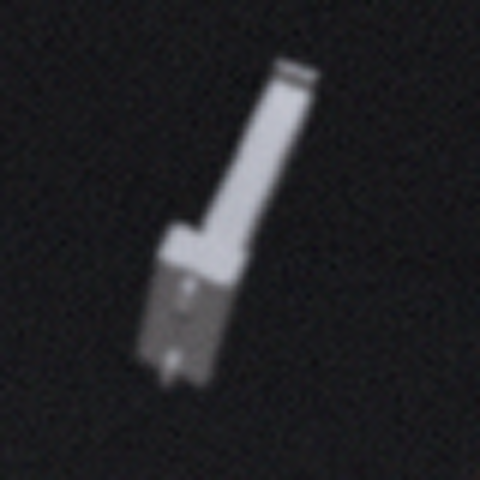

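```bash
cat >> h.py <<'E'
import pickle
def ray(c,p):
    K=c['mtx'];u=np.array([(p[0]-K[0,2])/K[0,0],(p[1]-K[1,2])/K[1,1]])
    d=np.array([c['k1'],0,0,0,0.])
    s=cv2.undistortPoints(np.array([[p]],float),K,d)[0,0]
    D=c['R'].T@np.array([s[0],s[1],1]);return -c['R'].T@c['t'],D/np.linalg.norm(D)
def onz(c,p,z):
    o,d=ray(c,p);return o+d*(z-o[2])/d[2]
def proj(c,X):
    d=np.array([c['k1'],0,0,0,0.])
    return cv2.projectPoints(np.array([X],float),cv2.Rodrigues(c['R'])[0],c['t'],c['mtx'],d)[0][0,0]
E
python3 - <<'E'
from h import *
c=pickle.load(open('top0.pkl','rb'));im=c['image']
g=cv2.cvtColor(im,cv2.COLOR_RGB2GRAY)
# loose arm bright
m=np.zeros_like(g);m[135:215,360:420]=(g[135:215,360:420]>125)
ys,xs=np.nonzero(m);sel=(ys>150)&(ys<186)
P=np.array([onz(c,p,.044) for p in zip(xs[sel],ys[sel])])
vx,vy,x0,y0=cv2.fitLine(P[:,:2].astype(np.float32),2,0,.01,.01).ravel();print('beam line',vx,vy,x0,y0,np.arctan2(vy,vx))
n=np.array([-vy,vx]);print('width',np.ptp((P[:,:2]-[x0,y0])@n))
print('tip',[onz(c,p,.05) for p in[(374,146)]], 'ledge ctr',onz(c,(350+302/6,130+388/6),.084))
# feet
ox,oy,sx,sy=165,85,1/5,1/4.6
for name,pts in dict(footL=[(149,210),(222,204),(240,435),(160,380)],footR=[(545,177),(572,172)]).items():
    for p in pts: print(name,onz(c,(ox+p[0]*sx,oy+p[1]*sy),.012)[:2])
for p in [(85,388),(163,383),(243,440),(110,450),(575,348),(665,340),(668,405)]: print('top',p,onz(c,(ox+p[0]*sx,oy+p[1]*sy),.212)[:2])
E
```

```text
beam line 0.93108374 0.36480552 0.52152526 -0.2703918 0.37342393
width 0.020820726557157332
tip [array([ 0.58452416, -0.24705001,  0.05      ])] ledge ctr [ 0.43938393 -0.30576228  0.084     ]
footL [0.6365209  0.28042896]
footL [0.64096827 0.23604534]
footL [0.48666995 0.21969211]
footL [0.52229868 0.26900874]
footR [0.66115278 0.04071589]
footR [0.66472844 0.02445629]
top (85, 388) [0.47556226 0.26691757]
top (163, 383) [0.47872401 0.22867935]
top (243, 440) [0.44861348 0.18843971]
top (110, 450) [0.44238854 0.25314416]
top (575, 348) [0.50009515 0.0283372 ]
top (665, 340) [ 0.50497561 -0.01524643]
top (668, 405) [ 0.47010456 -0.01680895]
```

Loose grey arm at top-px (385,172); pink look-alike (223,240) and the fitted arm (285,130) are rejected. Empty upright: the left one at top-px (190,180); the orange one (130,235) is rejected; the right one (290,170) carries the fitted arm. The crops confirm this. Next I'll look at the empty face from the front with the wrist camera.

Call:
drive_tool --commands '[{"dx": 0,"dy": 0,"dz": -5,"turn": 10},{"dx": 0,"dy": 4,"dz": -7,"turn": 20},{"dx": -4,"dy": 14,"dz": -7,"turn": 31},{"dx": -7,"dy": 22,"dz": -7,"turn": 41},{"dx": -10,"dy": 30,"dz": -6,"turn": 52},{"dx": -11.6,"dy": 38,"dz": -4,"turn": 62},{"dx": -11.6,"dy": 38,"dz": -1.2,"turn": 149},{"dx": -11.6,"dy": 38,"dz": -1.2,"turn": 149},{"dx": -11.6,"dy": 38,"dz": -1.2,"turn": 149},{"dx": -11.6,"dy": 38,"dz": -1.2,"turn": 149},{"dx": -11.6,"dy": 38,"dz": -1.2,"turn": 149},{"dx": -11.6,"dy": 38,"dz": -1.2,"turn": 149},{"dx": -11.6,"dy": 38,"dz": -1.2,"turn": 149},{"dx": -11.6,"dy": 38,"dz": -1.2,"turn": 149},{"dx": -11.6,"dy": 38,"dz": -1.2,"turn": 149},{"dx": -11.6,"dy": 38,"dz": -1.2,"turn": 149}]'

```text
invalid input at $.commands[0]: expected keys gripper, dx, dy, dz, turn
```

Run:
```python
from h import *
o=ctrl.get_obs(); print(o['time_s'],o['eef_pos'],o['eef_rot'],o['q'])
c=cam('wrist','w1');pickle.dump(c,open('w1.pkl','wb'));print(c['R'],-c['R'].T@c['t'])
c=cam('top','t1');pickle.dump(c,open('t1.pkl','wb'))
```

```text
0.15 [0.24349955 0.52043987 0.23859131] [ 2.46680646e-04  8.43783946e-01  5.36682569e-01 -6.41902586e-04] [ 9.26703383e-01  1.81382504e-01  1.60776381e+00 -9.42605570e-06
  1.35382165e+00 -2.06296003e-01]
[[ 0.42303942  0.90611048 -0.00120037]
 [ 0.87474264 -0.40804832  0.26138455]
 [ 0.23635347 -0.11162599 -0.965234  ]] [0.18387907 0.5487864  0.37233341]
```

View pics/w1.png

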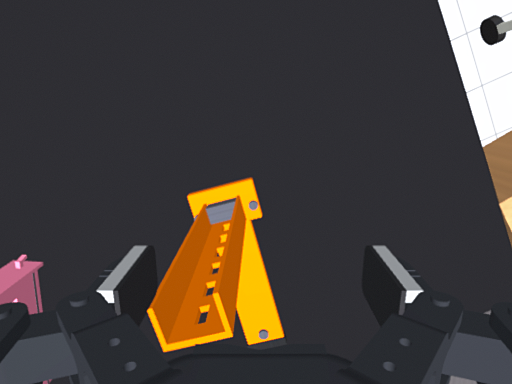

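Every row needs all the keys; resending.

Call:
drive_tool --commands '[{"gripper": 0,"dx": 0,"dy": 0,"dz": -5,"turn": 10},{"gripper": 0,"dx": 0,"dy": 4,"dz": -7,"turn": 20},{"gripper": 0,"dx": -4,"dy": 14,"dz": -7,"turn": 31},{"gripper": 0,"dx": -7,"dy": 22,"dz": -7,"turn": 41},{"gripper": 0,"dx": -10,"dy": 30,"dz": -6,"turn": 52},{"gripper": 0,"dx": -11.6,"dy": 38,"dz": -4,"turn": 62},{"gripper": 0,"dx": -11.6,"dy": 38,"dz": -1.2,"turn": 149},{"gripper": 0,"dx": -11.6,"dy": 38,"dz": -1.2,"turn": 149},{"gripper": 0,"dx": -11.6,"dy": 38,"dz": -1.2,"turn": 149},{"gripper": 0,"dx": -11.6,"dy": 38,"dz": -1.2,"turn": 149},{"gripper": 0,"dx": -11.6,"dy": 38,"dz": -1.2,"turn": 149},{"gripper": 0,"dx": -11.6,"dy": 38,"dz": -1.2,"turn": 149},{"gripper": 0,"dx": -11.6,"dy": 38,"dz": -1.2,"turn": 149},{"gripper": 0,"dx": -11.6,"dy": 38,"dz": -1.2,"turn": 149},{"gripper": 0,"dx": -11.6,"dy": 38,"dz": -1.2,"turn": 149},{"gripper": 0,"dx": -11.6,"dy": 38,"dz": -1.2,"turn": 149}]'

```text
time_s: 2.25
eef_pos: [0.5387, 0.2546, 0.2512]
eef_rot: [0.0, 0.744, -0.668, -0.0]
wrist_force: [-0.0, -0.8, -0.6]
opening: 0.998
```

Run:
```python
from h import *
o=ctrl.get_obs(); print(o['time_s'],o['eef_pos'],o['eef_rot'],o['q'])
c=cam('wrist','w2');pickle.dump(c,open('w2.pkl','wb'));print(c['R'],-c['R'].T@c['t'])
c=cam('top','t2');pickle.dump(c,open('t2.pkl','wb'))
```

```text
2.25 [0.53868205 0.25461332 0.25120891] [ 8.67355827e-05  7.43727859e-01 -6.68482508e-01 -2.65016790e-05] [ 2.42545041e-01  2.16949372e-01  1.53994424e+00 -5.44641288e-05
  1.38487235e+00  1.70688817e+00]
[[ 1.07243987e-01 -9.94232641e-01 -4.27660193e-04]
 [-9.59227892e-01 -1.03581276e-01  2.62969144e-01]
 [-2.61496804e-01 -2.77916360e-02 -9.64804149e-01]] [0.60494943 0.26175813 0.38490616]
```

View pics/w2.png

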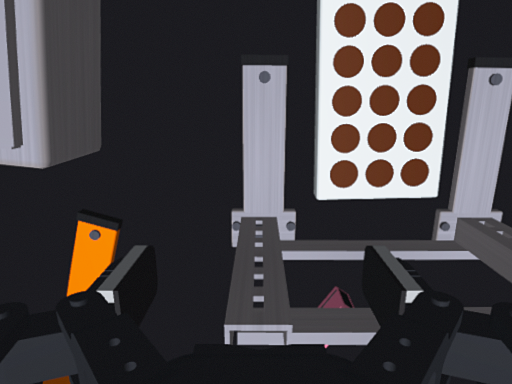

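Run:
```python
from h import *
c=pickle.load(open('w2.pkl','rb'));im=c['image'][:,:,::-1]
cv2.imwrite('pics/c5.png',cv2.resize(im[205:350,215:305],None,fx=5.5,fy=4.1,interpolation=2))
cv2.imwrite('pics/c6.png',cv2.resize(im[50:250,220:310],None,fx=6,fy=3,interpolation=2))
```

```text
(no output)
```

View pics/c5.png

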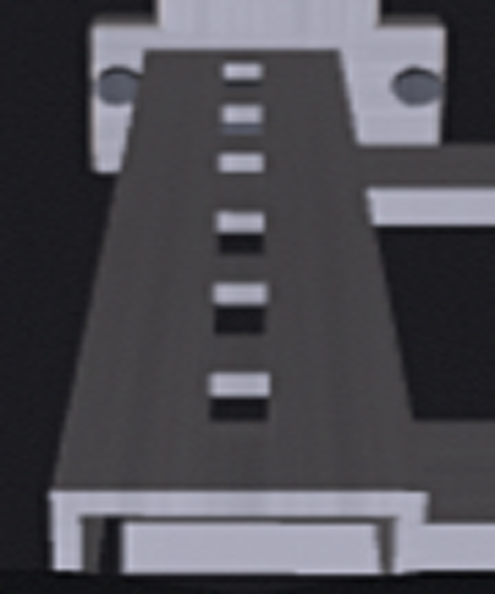

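View pics/c6.png

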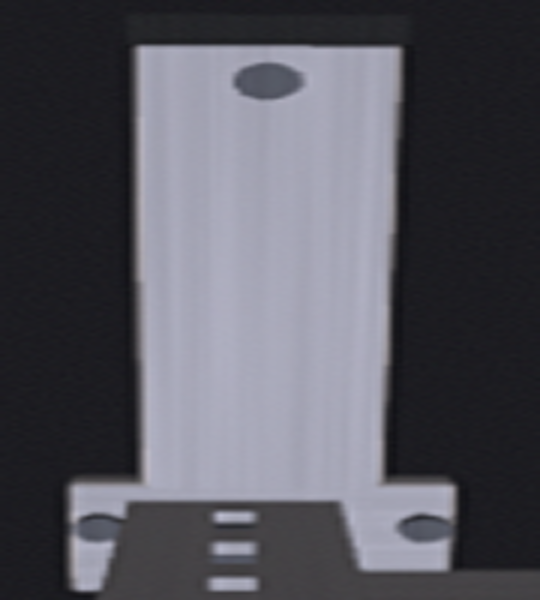

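Run:
```python
from h import *
from scipy.optimize import least_squares
c=pickle.load(open('w2.pkl','rb'))
X0,Y0=215,205
L=[(222,262,64,86),(221,264,104,134),(219,264,154,172),(215,265,211,254),(213,268,283,333),(209,270,373,420)]
hs=[40,70,100,130,160,190]
obs=[]
for (a,b,t,u),h in zip(L,hs):
    # crop pixel->image (resize centre convention)
    f=lambda x,s,o:(x+.5)/s-.5+o
    obs.append((f(a,5.5,X0),f(b,5.5,X0),f(t,4.1,Y0),f(u,4.1,Y0)))
print(np.round(obs,1))
# foot long edges at z=.012: crop6 (6,3) origin 220,50
f=lambda x,y:((x+.5)/6-.5+220,(y+.5)/3-.5+50)
l=[onz(c,f(*p),.012)[:2] for p in [(135,50),(139,250),(144,470)]]
r=[onz(c,f(*p),.012)[:2] for p in [(402,50),(393,250),(384,470)]]
print('foot L',l,'R',r)
l,r=np.array(l),np.array(r)
for e in(l,r): d=e[0]-e[2];print('yaw',np.arctan2(d[1],d[0]))
d=(l+r)/2; dd=d[0]-d[2]; yaw=np.arctan2(dd[1],dd[0]);print('yaw mid',yaw,'width',np.linalg.norm(l-r,axis=1),'mid',d)
for it in (0,1):
  for yawf in (yaw,.1,.107):
    ex=np.array([np.cos(yawf),np.sin(yawf),0]);ey=np.array([-ex[1],ex[0],0])
    def res(p,full=False):
        R=[]
        for (a,b,t,u),h in zip(obs,hs):
            z=h/1000+(p[2] if it==0 else 0)
            O=ex*p[0]+ey*p[1]
            lo=proj(c,O+[0,0,z-.009]);hi=proj(c,O+[0,0,z+.009])
            R+=[ (lo[0]+hi[0])/2-(a+b)/2, (lo[1]-t)]
            if h>=130: R+=[hi[1]-u]
        return R
    s=least_squares(res,[.5,.2,0]);O=ex*s.x[0]+ey*s.x[1]
    print(it,yawf,s.x,'face pt',O[:2],np.round(s.fun,1))
    # foot centre lateral and front
    print('  footmid lateral',[q@ey[:2] for q in d],'front edge at',((l[0]+r[0])/2)@ex[:2]-s.x[0])
```

```text
[[255.  262.2 220.2 225.6]
 [254.8 262.6 230.  237.3]
 [254.4 262.6 242.2 246.6]
 [253.7 262.8 256.1 266.6]
 [253.3 263.3 273.6 285.8]
 [252.6 263.7 295.6 307.1]]
foot L [array([0.63544967, 0.28287731]), array([0.56831833, 0.27575988]), array([0.48665837, 0.26703025])] R [array([0.64033227, 0.23771204]), array([0.57318094, 0.23074884]), array([0.49151559, 0.22204568])]
yaw 0.10610535199277545
yaw 0.10488654776986814
yaw mid 0.10549593722701782 width [0.04542843 0.04527293 0.04524604] mid [[0.63789097 0.26029468]
 [0.57074964 0.25325436]
 [0.48908698 0.24453796]]
0 0.10549593722701782 [ 0.49841216  0.19721663 -0.00894514] face pt [0.47487424 0.24860318] [ 0.   0.5 -0.1  0.7 -0.   0.2  0.2  0.2 -0.6 -0.  -0.5 -0.8 -0.  -1.6
  2.1]
  footmid lateral [np.float64(0.19167740897000515), np.float64(0.1917462395870186), np.float64(0.19167740897000515)] front edge at 0.16334154913743976
0 0.1 [ 0.49732075  0.19995288 -0.00894514] face pt [0.47487424 0.24860318] [ 0.   0.5 -0.1  0.7 -0.   0.2  0.2  0.2 -0.6 -0.  -0.5 -0.8 -0.  -1.6
  2.1]
  footmid lateral [np.float64(0.1953114526999688), np.fl
[... 620 characters left out ...]
p.float64(0.1917462395870186), np.float64(0.19167740897000515)] front edge at 0.1585334756385407
1 0.1 [0.50212887 0.19995786 0.        ] face pt [0.47965784 0.24908814] [ 0.  -0.8 -0.1 -0.5 -0.  -0.8  0.2 -0.4 -0.9 -0.1 -0.5 -0.3 -0.  -0.7
  3.8]
  footmid lateral [np.float64(0.1953114526999688), np.float64(0.1950092566996143), np.float64(0.19448906736337243)] front edge at 0.15856140660622509
1 0.107 [0.50351626 0.19643809 0.        ] face pt [0.47965784 0.24908814] [ 0.  -0.8 -0.1 -0.5 -0.  -0.8  0.2 -0.4 -0.9 -0.1 -0.5 -0.3 -0.  -0.7
  3.8]
  footmid lateral [np.float64(0.19068187341261245), np.float64(0.1908522422946131), np.float64(0.1909069351044243)] front edge at 0.15852500157636074
```

Run:
```python
from h import *
c=pickle.load(open('w2.pkl','rb'));g=cv2.cvtColor(c['image'],cv2.COLOR_RGB2GRAY)
for x in(257,258,259): print(x,[(r,int(g[r,x])) for r in range(216,335)][0:0], g[216:335,x].tolist())
print(g[275,225:295].tolist());print(g[300,225:295].tolist())
for ex0 in(.4918,.496,.500):
    yaw=.1055;ex=np.array([np.cos(yaw),np.sin(yaw),0]);ey=np.array([-ex[1],ex[0],0]);O=ex*ex0+ey*.1972
    print(ex0,[np.round(proj(c,O+[0,0,z])[1],1) for z in(.012,.031,.049,.061,.091,.121,.139,.151,.169,.181,.199,.212)])
```

```text
257 [] [147, 85, 60, 63, 116, 175, 176, 159, 92, 44, 61, 66, 65, 65, 101, 157, 174, 174, 152, 89, 88, 84, 66, 66, 63, 65, 117, 171, 172, 171, 146, 73, 65, 68, 68, 67, 66, 66, 65, 64, 89, 141, 169, 171, 158, 113, 34, 22, 28, 26, 37, 56, 68, 67, 67, 66, 63, 79, 131, 169, 170, 170, 145, 80, 28, 24, 27, 28, 26, 27, 44, 64, 68, 65, 65, 66, 66, 64, 63, 81, 140, 168, 166, 167, 170, 119, 36, 23, 28, 29, 28, 42, 63, 71, 70, 69, 66, 66, 64, 65, 67, 65, 65, 65, 65, 67, 63, 62, 87, 157, 167, 165, 164, 166, 143, 77, 116, 172, 174]
258 [] [148, 86, 60, 63, 113, 171, 171, 154, 89, 44, 60, 66, 64, 63, 98, 151, 168, 168, 148, 88, 86, 83, 66, 64, 62, 66, 114, 168, 168, 168, 144, 71, 66, 68, 66, 68, 67, 66, 65, 63, 86, 138, 166, 168, 156, 111, 36, 24, 27, 26, 36, 57, 66, 66, 64, 65, 63, 77, 130, 167, 166, 167, 143, 79, 28, 27, 27, 28, 28, 26, 45, 62, 67, 65, 65, 67, 66, 65, 63, 80, 139, 167, 166, 166, 167, 118, 36, 22, 27, 27, 26, 40, 64, 71, 69, 68, 68, 66, 66, 66, 65, 66, 66, 67, 67, 66, 65, 62, 89, 157, 166, 165, 164, 166, 143, 78, 116, 172, 174]
259 [] [148, 84, 60, 63, 110, 167, 168, 151, 87, 44, 
[... 1056 characters left out ...]
918 [np.float64(223.2), np.float64(229.3), np.float64(235.5), np.float64(240.1), np.float64(252.8), np.float64(268.1), np.float64(278.8), np.float64(286.7), np.float64(299.9), np.float64(309.8), np.float64(326.7), np.float64(340.6)]
0.496 [np.float64(219.8), np.float64(225.7), np.float64(231.8), np.float64(236.2), np.float64(248.6), np.float64(263.5), np.float64(274.0), np.float64(281.7), np.float64(294.7), np.float64(304.4), np.float64(320.9), np.float64(334.6)]
0.5 [np.float64(216.5), np.float64(222.2), np.float64(228.2), np.float64(232.5), np.float64(244.6), np.float64(259.2), np.float64(269.4), np.float64(277.0), np.float64(289.7), np.float64(299.2), np.float64(315.4), np.float64(328.7)]
```

Call:
drive_tool --commands '[{"gripper": 0,"dx": 0,"dy": 0,"dz": -6,"turn": 0},{"gripper": 0,"dx": 6,"dy": 1,"dz": -6,"turn": 0},{"gripper": 0,"dx": 12,"dy": 2,"dz": -6,"turn": 0},{"gripper": 0,"dx": 18,"dy": 3,"dz": -6,"turn": 0},{"gripper": 0,"dx": 24,"dy": 4,"dz": -6,"turn": 0},{"gripper": 0,"dx": 30,"dy": 5,"dz": -6,"turn": 0},{"gripper": 0,"dx": 36,"dy": 6,"dz": -5,"turn": -4},{"gripper": 0,"dx": 42,"dy": 7,"dz": -2,"turn": -8},{"gripper": 0,"dx": 48,"dy": 8.5,"dz": 0,"turn": -12},{"gripper": 0,"dx": 52.7,"dy": 9.8,"dz": 3,"turn": -15.2},{"gripper": 0,"dx": 52.7,"dy": 9.8,"dz": 3,"turn": -15.2},{"gripper": 0,"dx": 52.7,"dy": 9.8,"dz": 3,"turn": -15.2},{"gripper": 0,"dx": 52.7,"dy": 9.8,"dz": 3,"turn": -15.2}]'

```text
time_s: 3.98
eef_pos: [0.4964, -0.2788, 0.2224]
eef_rot: [-0.0, 0.825, -0.565, 0.001]
wrist_force: [0.0, 0.1, 1.3]
opening: 1.0
```

Run:
```python
from h import *
o=ctrl.get_obs(); print(o['time_s'],o['eef_pos'],o['eef_rot'],o['q'])
c=cam('wrist','w3');pickle.dump((c,o),open('w3.pkl','wb'));print(c['R'],-c['R'].T@c['t'])
```

```text
3.975 [ 0.49637801 -0.27880942  0.22237199] [-4.15035394e-05  8.25218298e-01 -5.64813313e-01  8.24945733e-04] [-7.20347510e-01  1.82501476e-01  1.64022256e+00  2.89403794e-04
  1.31724058e+00  4.79994606e-01]
[[ 3.62865904e-01 -9.31841074e-01  7.40399738e-04]
 [-8.99436920e-01 -3.50039550e-01  2.61697421e-01]
 [-2.43601237e-01 -9.56270142e-02 -9.65149683e-01]] [ 0.55830507 -0.25461102  0.35616741]
```

View pics/w3.png

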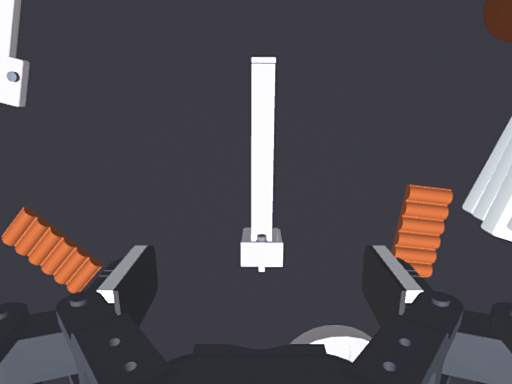

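Run:
```python
from h import *
c,o=pickle.load(open('w3.pkl','rb'));g=cv2.cvtColor(c['image'],cv2.COLOR_RGB2GRAY).astype(float)
E=[];
def edge(v,i0,thr=120):
    # subpixel crossings
    r=[]
    for i in range(len(v)-1):
        if (v[i]-thr)*(v[i+1]-thr)<0: r.append(i0+i+(thr-v[i])/(v[i+1]-v[i]))
    return r
M=[]
for y in range(75,225,10):
    r=edge(g[y,235:295],235); a,b=r[0],r[-1]
    A=onz(c,(a,y),.044);B=onz(c,(b,y),.044);M.append((A+B)/2); 
    if y%50==25: print(y,a,b,np.linalg.norm(A-B))
M=np.array(M)[:,:2];d=M[0]-M[-1];yaw=np.arctan2(d[1],d[0]);print('yaw',yaw)
ex=np.array([np.cos(yaw),np.sin(yaw)]);ey=np.array([-ex[1],ex[0]])
print('lat beam',(M@ey).round(4))
for y in(240,250,260):
    r=edge(g[y,225:300],225);A=onz(c,(r[0],y),.084);B=onz(c,(r[-1],y),.084);print('ledge',y,r,np.linalg.norm(A-B),((A+B)/2)[:2]@ey)
for x in(246,250,275,279):
    r=edge(g[215:285,x],215);print('col',x,r,[onz(c,(x,q),.084)[:2]@ex for q in r])
r=edge(g[50:80,262],50,100);print('tip',r,[onz(c,(262,q),.056)[:2]@ex for q in r])
print('tcp along,lat',o['eef_pos'][:2]@ex,o['eef_pos'][:2]@ey, 'xtool ang',np.arctan2(*(2*np.array([0.825218*-0.564813,.825218**2-.5]))))
cv2.imwrite('pics/c7.png',cv2.resize(c['image'][215:285,220:305,::-1],None,fx=7,fy=7,interpolation=2))
```

```text
75 250.49586776859505 274.8766233766234 0.020957687406234417
125 250.48739495798318 273.8766233766234 0.020815185720381373
175 250.31147540983608 272.8881578947368 0.02085059315923854
yaw 0.3630698674848693
lat beam [-0.4393 -0.4393 -0.4394 -0.4394 -0.4393 -0.4393 -0.4393 -0.4393 -0.4393
 -0.4393 -0.4392 -0.4393 -0.4393 -0.4393 -0.4393]
ledge 240 [np.float64(241.73809523809524), np.float64(256.8358208955224), np.float64(257.3142857142857), np.float64(264.71875), np.float64(265.3333333333333), np.float64(281.0408163265306)] 0.033340116910841364 -0.4392255244680124
ledge 250 [np.float64(239.76543209876544), np.float64(283.1645569620253)] 0.03712757924692222 -0.43938172940378317
ledge 260 [np.float64(239.76829268292684), np.float64(282.746835443038)] 0.037083430175459973 -0.4392962027121771
col 246 [np.float64(227.6341463414634), np.float64(266.67832167832165)] [np.float64(0.32764766778810483), np.float64(0.29153646101942)]
col 250 [np.float64(227.4), np.float64(266.67832167832165)] [np.float64(0.32788453011989244), np.float64(0.29156527330460785)]
col 275 [np.float64(227.94871794871796), np.float64(266.8181818181818)] [np.float64(0.32756026344656397), np.float64(0.2916001587035627)]
col 279 [np.float64(229.3846153846154), np.float64(266.8231707317073)] [np.float64(0.3262995138513599), np.float64(0.2916205516706662)]
tip [np.float64(56.145695364238414)] [np.float64(0.46602130344063775)]
tcp along,lat 0.3650016635686983 -0.4369205939095761 xtool ang -1.2004157283555288
```

View pics/c7.png

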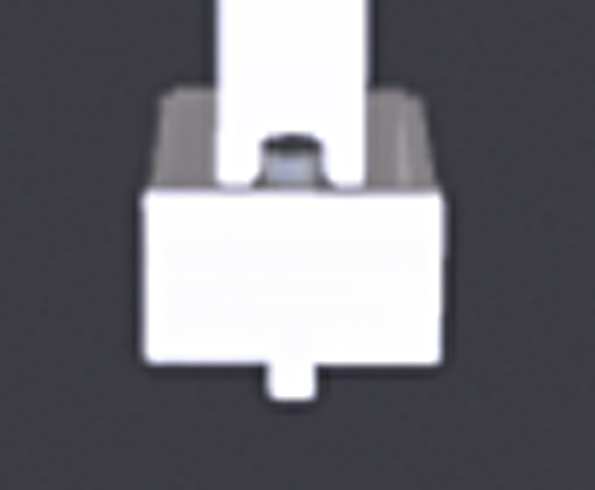

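Call:
drive_tool --commands '[{"gripper": 0,"dx": 0.24,"dy": -0.16,"dz": 5,"turn": 0.4},{"gripper": 0,"dx": 0.24,"dy": -0.16,"dz": 10,"turn": 0.4},{"gripper": 0,"dx": 0.24,"dy": -0.16,"dz": 15,"turn": 0.4},{"gripper": 0,"dx": 0.24,"dy": -0.16,"dz": 18,"turn": 0.4},{"gripper": 0,"dx": 0.24,"dy": -0.16,"dz": 20,"turn": 0.4},{"gripper": 0,"dx": 0.24,"dy": -0.16,"dz": 20.6,"turn": 0.4},{"gripper": 0,"dx": 0.24,"dy": -0.16,"dz": 20.6,"turn": 0.4},{"gripper": 1,"dx": 0.24,"dy": -0.16,"dz": 20.6,"turn": 0.4},{"gripper": 1,"dx": 0.24,"dy": -0.16,"dz": 20.6,"turn": 0.4},{"gripper": 1,"dx": 0.24,"dy": -0.16,"dz": 20.6,"turn": 0.4},{"gripper": 1,"dx": 0.24,"dy": -0.16,"dz": 20.6,"turn": 0.4},{"gripper": 1,"dx": 0.24,"dy": -0.16,"dz": 20.6,"turn": 0.4},{"gripper": 1,"dx": 0.24,"dy": -0.16,"dz": 20.6,"turn": 0.4}]'

```text
time_s: 5.65
eef_pos: [0.4982, -0.2816, 0.0158]
eef_rot: [0.0, 0.823, -0.568, 0.0]
wrist_force: [-1.0, 1.4, 5.9]
opening: 0.224
```

Run:
```python
from h import *
o=ctrl.get_obs(); print(o['time_s'],o['eef_pos'],o['eef_rot'],o['opening'],o['wrist_force'],o['torque'])
c=cam('wrist','w4');pickle.dump((c,o),open('w4.pkl','wb'))
```

```text
5.65 [ 0.49822478 -0.28158543  0.01580311] [ 4.50387779e-05  8.22716986e-01 -5.68451088e-01  3.46586224e-04] 0.22402015635812747 [-1.04326676  1.38145417  5.92418069] [ 0.13704844  0.16098464 -0.01462734]
```

View pics/w4.png

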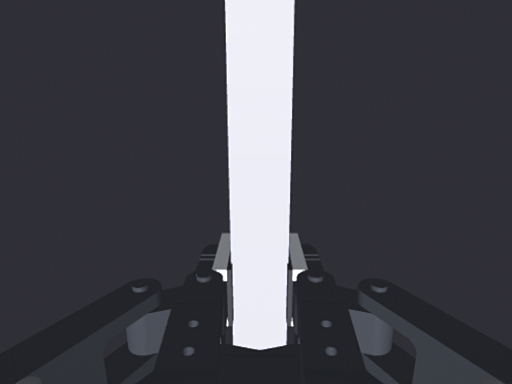

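Run:
```python
from h import *
c=pickle.load(open('top0.pkl','rb'))
for z in (0,.08,.12): print(z,[onz(c,p,z)[:2].round(3) for p in[(174,88),(297,85),(175,60),(297,50)]])
yaw=.1055;ex=np.array([np.cos(yaw),np.sin(yaw)]);ey=np.array([-ex[1],ex[0]])
print('tip at standoff',ex*(.601+.1)+ey*.1963)
o=pickle.load(open('w4.pkl','rb'))[1];th=2*np.arctan2(o['eef_rot'][2],o['eef_rot'][1]);xt=np.array([np.cos(th),np.sin(th)]);yt=np.array([xt[1],-xt[0]])
T=ex*.601+ey*.1963;D=T-o['eef_pos'][:2];print(th,T,D@xt,D@yt,np.degrees(th-(yaw-np.pi/2)))
```

```text
0 [array([0.778, 0.354]), array([ 0.79 , -0.029]), array([0.872, 0.356]), array([ 0.906, -0.029])]
0.08 [array([0.743, 0.333]), array([ 0.754, -0.023]), array([0.83 , 0.335]), array([ 0.862, -0.023])]
0.12 [array([0.725, 0.322]), array([ 0.736, -0.02 ]), array([0.809, 0.324]), array([ 0.84 , -0.019])]
tip at standoff [0.67643121 0.26902696]
-1.2092439826155124 [0.57698721 0.25849652] -0.47730466537636895 -0.26471172586035596 14.67071865590987
```

Call:
drive_tool --commands '[{"gripper": 1,"dx": 0,"dy": 0,"dz": -2,"turn": 0},{"gripper": 1,"dx": 0,"dy": 0,"dz": -6,"turn": 0},{"gripper": 1,"dx": 0,"dy": 0,"dz": -11,"turn": 0},{"gripper": 1,"dx": 0,"dy": 0,"dz": -16,"turn": 0},{"gripper": 1,"dx": 0,"dy": 0,"dz": -21,"turn": 0},{"gripper": 1,"dx": -2,"dy": -1,"dz": -26,"turn": 0},{"gripper": 1,"dx": -6,"dy": -3,"dz": -29,"turn": 1},{"gripper": 1,"dx": -11,"dy": -6,"dz": -29.5,"turn": 3},{"gripper": 1,"dx": -15.5,"dy": -8.6,"dz": -29.5,"turn": 5},{"gripper": 1,"dx": -20,"dy": -11,"dz": -29.5,"turn": 7},{"gripper": 1,"dx": -24.5,"dy": -13.5,"dz": -29.5,"turn": 9},{"gripper": 1,"dx": -29,"dy": -16,"dz": -29.5,"turn": 11},{"gripper": 1,"dx": -33.5,"dy": -18.5,"dz": -29.5,"turn": 12},{"gripper": 1,"dx": -38,"dy": -21,"dz": -29.5,"turn": 13},{"gripper": 1,"dx": -42,"dy": -23.3,"dz": -29.5,"turn": 14},{"gripper": 1,"dx": -45.5,"dy": -25.2,"dz": -29.5,"turn": 14.7},{"gripper": 1,"dx": -47.2,"dy": -26.2,"dz": -29.5,"turn": 14.7},{"gripper": 1,"dx": -47.7,"dy": -26.5,"dz": -29.5,"turn": 14.7},{"gripper": 1,"dx": -47.7,"dy": -26.5,"dz": -29.5,"turn": 14.7},{"gripper": 1,"dx": -47.7,"dy": -26.5,"dz": -29.5,"turn": 14.7}]'

```text
time_s: 8.2
eef_pos: [0.5772, 0.2573, 0.3104]
eef_rot: [0.0, 0.743, -0.67, 0.0]
wrist_force: [0.3, 0.1, -3.9]
opening: 0.227
```

```bash
cat >> h.py <<'E'
YAW=.1055
EX=np.array([np.cos(YAW),np.sin(YAW)]);EY=np.array([-EX[1],EX[0]])
def st():
    o=ctrl.get_obs();th=2*np.arctan2(o['eef_rot'][2],o['eef_rot'][1]);p=o['eef_pos']
    f=o['wrist_force'];print('t %.2f ex %.4f ey %.4f z %.4f yawerr_deg %.2f op %.3f F ex %.1f ey %.1f z %.1f'%(o['time_s'],p[:2]@EX,p[:2]@EY,p[2],np.degrees(th-(YAW-np.pi/2)),o['opening'],f[:2]@EX,f[:2]@EY,f[2]),'q',o['eef_rot'].round(4),'tq',o['torque'].round(2));return o
E
python3 - <<'E'
from h import *
o=st()
c=cam('wrist','w5');pickle.dump((c,o),open('w5.pkl','wb'))
c=cam('top','t5');pickle.dump((c,o),open('t5.pkl','wb'))
c=cam('side','s5');pickle.dump((c,o),open('s5.pkl','wb'))
a=cv2.imread('pics/t5.png')[90:220,160:310];b=cv2.imread('pics/s5.png')[80:230,200:330]
cv2.imwrite('pics/c8.png',np.hstack([cv2.resize(a,(400,400)),cv2.resize(b,(400,400))]))
E
```

```text
t 8.20 ex 0.6011 ey 0.1951 z 0.3104 yawerr_deg -0.11 op 0.227 F ex 0.3 ey 0.1 z -3.9 q [ 2.000e-04  7.428e-01 -6.695e-01  1.000e-04] tq [-0.02 -0.03 -0.02]
```

View pics/w5.png

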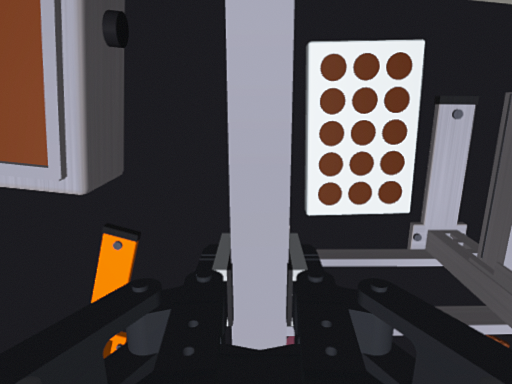

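View pics/c8.png

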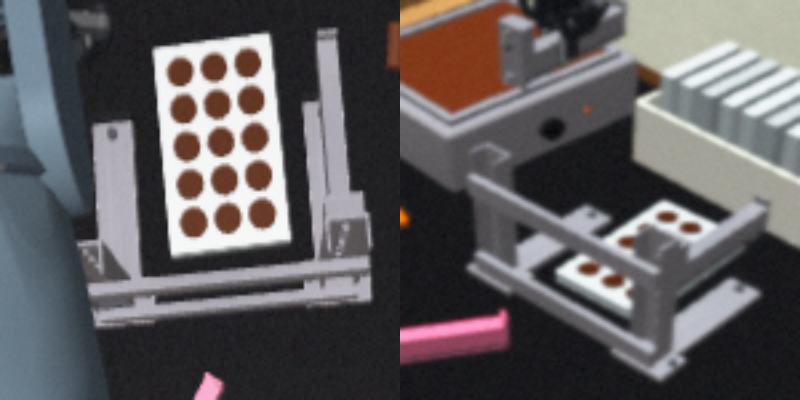

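Run:
```python
from h import *
c,o=pickle.load(open('w5.pkl','rb'));g=cv2.cvtColor(c['image'],cv2.COLOR_RGB2GRAY).astype(float)
th=2*np.arctan2(o['eef_rot'][2],o['eef_rot'][1]);xt=np.array([np.cos(th),np.sin(th)]);yt=np.array([xt[1],-xt[0]])
for y in range(5,340,30):
    v=g[y,215:305];i=np.nonzero(v>110)[0]
    d=np.abs(np.diff(g[y,:])); l=215+np.argmax(d[215:245]);r=280+np.argmax(d[280:305])
    A,B=[onz(c,(q+.5,y),o['eef_pos'][2]+.0282)[:2]-o['eef_pos'][:2] for q in(l,r)]
    print(y,l,r,'w %.4f lat_toolx %.4f alongy %.4f'%(np.linalg.norm(A-B),(A+B)@xt/2,(A+B)@yt/2))
```

```text
5 224 294 w 0.0194 lat_toolx -0.0001 alongy -0.0921
35 225 293 w 0.0192 lat_toolx -0.0001 alongy -0.0843
65 226 292 w 0.0190 lat_toolx -0.0001 alongy -0.0762
95 226 291 w 0.0191 lat_toolx -0.0002 alongy -0.0679
125 227 291 w 0.0193 lat_toolx -0.0000 alongy -0.0592
155 228 290 w 0.0191 lat_toolx -0.0000 alongy -0.0501
185 228 289 w 0.0192 lat_toolx -0.0002 alongy -0.0406
215 229 289 w 0.0193 lat_toolx -0.0000 alongy -0.0306
245 230 288 w 0.0192 lat_toolx 0.0000 alongy -0.0201
275 226 296 w 0.0237 lat_toolx 0.0007 alongy -0.0091
305 232 285 w 0.0185 lat_toolx -0.0001 alongy 0.0025
335 231 294 w 0.0226 lat_toolx 0.0013 alongy 0.0148
```

Call:
drive_tool --commands '[{"gripper": 1,"dx": -0.1,"dy": 0,"dz": 3,"turn": -0.1},{"gripper": 1,"dx": -0.19,"dy": 0,"dz": 7,"turn": -0.1},{"gripper": 1,"dx": -0.19,"dy": 0,"dz": 11,"turn": -0.1},{"gripper": 1,"dx": -0.19,"dy": 0,"dz": 14.5,"turn": -0.1},{"gripper": 1,"dx": -0.19,"dy": 0,"dz": 16.5,"turn": -0.1},{"gripper": 1,"dx": -0.19,"dy": 0,"dz": 17.4,"turn": -0.1},{"gripper": 1,"dx": -0.19,"dy": 0,"dz": 17.6,"turn": -0.1},{"gripper": 1,"dx": -0.19,"dy": 0,"dz": 17.6,"turn": -0.1},{"gripper": 1,"dx": -0.19,"dy": 0,"dz": 17.6,"turn": -0.1}]'

```text
time_s: 9.48
eef_pos: [0.5777, 0.2607, 0.1356]
eef_rot: [-0.001, 0.744, -0.668, 0.001]
wrist_force: [-0.0, 0.3, -4.2]
opening: 0.228
```

Run:
```python
from h import *
o=st()
for n in('top','side','wrist'):
    c=cam(n,n+'6');pickle.dump((c,o),open(n+'6.pkl','wb'))
a=cv2.imread('pics/top6.png')[90:220,160:310];b=cv2.imread('pics/side6.png')[110:230,210:330]
cv2.imwrite('pics/c9.png',np.hstack([cv2.resize(a,(400,500)),cv2.resize(b,(400,500))]))
```

```text
t 9.47 ex 0.6019 ey 0.1984 z 0.1356 yawerr_deg 0.08 op 0.228 F ex -0.0 ey 0.3 z -4.2 q [-9.000e-04  7.438e-01 -6.683e-01  6.000e-04] tq [ 0.03 -0.02  0.  ]
```

View pics/c9.png

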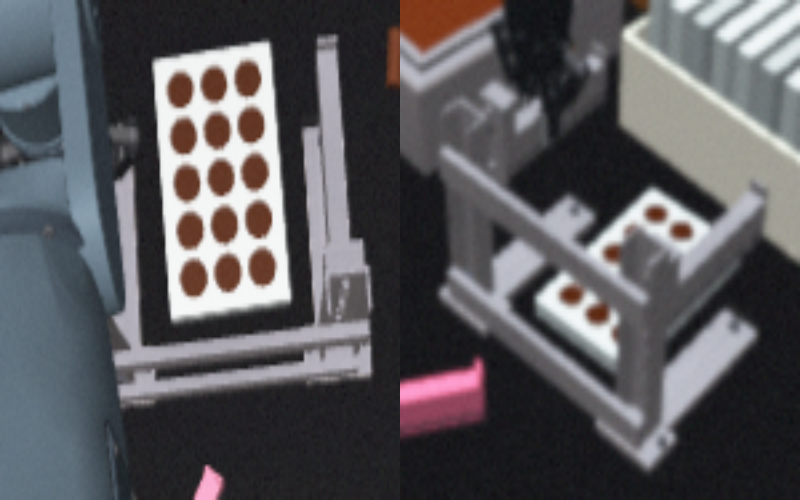

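View pics/wrist6.png

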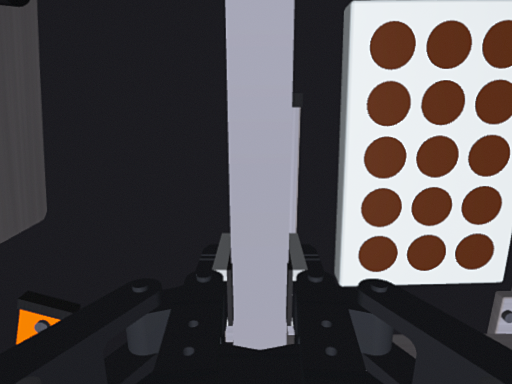

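Call:
drive_tool --commands '[{"gripper": 1,"dx": 0.14,"dy": 0.4,"dz": 0.15,"turn": 0.1},{"gripper": 1,"dx": 0.14,"dy": 0.8,"dz": 0.15,"turn": 0.1},{"gripper": 1,"dx": 0.14,"dy": 0.8,"dz": 0.15,"turn": 0.1},{"gripper": 1,"dx": 0.14,"dy": 0.8,"dz": 0.15,"turn": 0.1}]'

```text
time_s: 10.12
eef_pos: [0.5691, 0.2582, 0.1329]
eef_rot: [-0.0, 0.743, -0.669, 0.0]
wrist_force: [-0.5, -0.1, -4.5]
opening: 0.228
```

Run:
```python
from h import *
o=st();print(o['q'])
```

```text
t 10.12 ex 0.5931 ey 0.1969 z 0.1329 yawerr_deg -0.03 op 0.228 F ex -0.5 ey -0.0 z -4.5 q [-1.000e-04  7.432e-01 -6.690e-01  1.000e-04] tq [ 0.03 -0.06 -0.01]
[2.36353544e-01 3.97619514e-01 1.56083029e+00 1.39322091e-05
 1.18291947e+00 1.70212168e+00]
```

Call:
drive_tool --commands '[{"gripper": 1,"dx": 0,"dy": 0.2,"dz": -0.12,"turn": 0},{"gripper": 1,"dx": 0,"dy": 0.4,"dz": -0.12,"turn": 0},{"gripper": 1,"dx": 0,"dy": 0.5,"dz": -0.12,"turn": 0},{"gripper": 1,"dx": 0,"dy": 0.5,"dz": -0.12,"turn": 0}]'

```text
time_s: 10.62
eef_pos: [0.564, 0.2577, 0.134]
eef_rot: [0.0, 0.743, -0.669, -0.0]
wrist_force: [-0.1, 0.0, -4.8]
opening: 0.23
```

Run:
```python
from h import *
o=st()
```

```text
t 10.62 ex 0.5880 ey 0.1969 z 0.1340 yawerr_deg -0.03 op 0.230 F ex -0.1 ey 0.1 z -4.8 q [ 0.      0.7433 -0.669  -0.    ] tq [ 0.03 -0.03  0.  ]
```

Call:
drive_tool --commands '[{"gripper": 1,"dx": 0,"dy": 0.15,"dz": 0,"turn": 0},{"gripper": 1,"dx": 0,"dy": 0.3,"dz": 0,"turn": 0},{"gripper": 1,"dx": 0,"dy": 0.3,"dz": 0,"turn": 0}]'

```text
time_s: 11.0
eef_pos: [0.561, 0.2574, 0.134]
eef_rot: [0.0, 0.743, -0.669, -0.0]
wrist_force: [0.5, -0.1, -4.2]
opening: 0.226
```

Run:
```python
from h import *
o=st()
```

```text
t 11.00 ex 0.5849 ey 0.1969 z 0.1340 yawerr_deg -0.02 op 0.226 F ex 0.5 ey -0.2 z -4.2 q [ 1.000e-04  7.433e-01 -6.690e-01 -0.000e+00] tq [ 0.04 -0.06 -0.02]
```

Call:
drive_tool --commands '[{"gripper": 1,"dx": 0,"dy": 0.15,"dz": 0,"turn": 0},{"gripper": 1,"dx": 0,"dy": 0.25,"dz": 0,"turn": 0},{"gripper": 1,"dx": 0,"dy": 0.25,"dz": 0,"turn": 0}]'

```text
time_s: 11.38
eef_pos: [0.5585, 0.2571, 0.134]
eef_rot: [0.0, 0.743, -0.669, -0.0]
wrist_force: [1.0, 0.1, -4.1]
opening: 0.223
```

Run:
```python
from h import *
o=st()
```

```text
t 11.38 ex 0.5825 ey 0.1969 z 0.1340 yawerr_deg -0.03 op 0.223 F ex 1.0 ey -0.0 z -4.1 q [ 0.      0.7433 -0.669  -0.    ] tq [ 0.03 -0.09  0.01]
```

Call:
drive_tool --commands '[{"gripper": 1,"dx": 0,"dy": 0.1,"dz": 0,"turn": 0},{"gripper": 1,"dx": 0,"dy": 0.2,"dz": 0,"turn": 0},{"gripper": 1,"dx": 0,"dy": 0.2,"dz": 0,"turn": 0}]'

```text
time_s: 11.75
eef_pos: [0.5571, 0.2569, 0.1342]
eef_rot: [-0.0, 0.743, -0.669, 0.0]
wrist_force: [2.7, 0.5, -5.5]
opening: 0.222
```

Run:
```python
from h import *
o=st()
c=cam('side','side7');b=cv2.imread('pics/side7.png')[110:200,215:290]
cv2.imwrite('pics/c10.png',cv2.resize(b,None,fx=6,fy=6,interpolation=2))
```

```text
t 11.75 ex 0.5810 ey 0.1968 z 0.1342 yawerr_deg -0.03 op 0.222 F ex 2.8 ey 0.3 z -5.5 q [-4.000e-04  7.432e-01 -6.691e-01  3.000e-04] tq [-0.01 -0.36 -0.01]
```

View pics/c10.png

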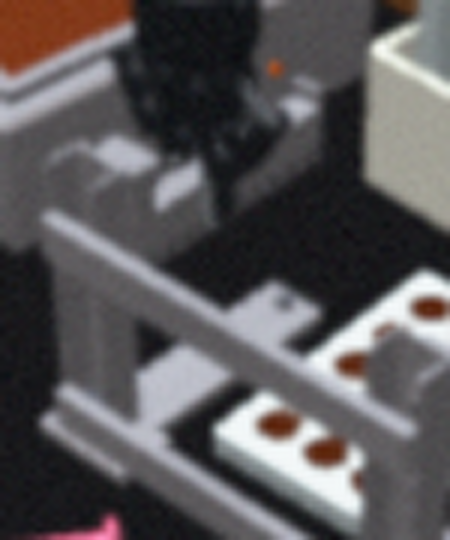

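Call:
drive_tool --commands '[{"gripper": 1,"dx": 0,"dy": 0.1,"dz": 0,"turn": 0},{"gripper": 1,"dx": 0,"dy": 0.15,"dz": 0,"turn": 0},{"gripper": 1,"dx": 0,"dy": 0.15,"dz": 0,"turn": 0}]'

```text
time_s: 12.18
eef_pos: [0.5553, 0.2568, 0.1341]
eef_rot: [-0.0, 0.743, -0.669, 0.0]
wrist_force: [4.7, 0.5, -4.9]
opening: 0.228
```

Run:
```python
from h import *
o=st()
```

```text
t 12.18 ex 0.5793 ey 0.1969 z 0.1341 yawerr_deg -0.03 op 0.228 F ex 4.8 ey -0.0 z -4.9 q [-2.000e-04  7.432e-01 -6.690e-01  2.000e-04] tq [ 0.09 -0.62  0.05]
```

Call:
drive_tool --commands '[{"gripper": 1,"dx": 0,"dy": 0.1,"dz": 0,"turn": 0},{"gripper": 1,"dx": 0,"dy": 0.2,"dz": 0,"turn": 0},{"gripper": 1,"dx": 0,"dy": 0.2,"dz": 0,"turn": 0}]'

```text
time_s: 12.55
eef_pos: [0.5535, 0.2566, 0.1342]
eef_rot: [-0.0, 0.743, -0.669, 0.0]
wrist_force: [4.7, 0.6, -5.2]
opening: 0.228
```

Run:
```python
from h import *
o=st()
c=cam('wrist','w8');pickle.dump((c,o),open('w8.pkl','wb'))
c,o=pickle.load(open('wrist6.pkl','rb'))
for n in('wrist6','w8'):
    g=cv2.imread('pics/%s.png'%n,0).astype(float)
    print(n,[(y,215+int(np.argmax(np.abs(np.diff(g[y,215:245])))),280+int(np.argmax(np.abs(np.diff(g[y,280:305]))))) for y in(5,65,125,185,245)])
```

```text
t 12.55 ex 0.5774 ey 0.1969 z 0.1342 yawerr_deg -0.03 op 0.228 F ex 4.7 ey 0.1 z -5.2 q [-4.000e-04  7.432e-01 -6.690e-01  3.000e-04] tq [ 0.17 -0.79  0.06]
wrist6 [(5, 224, 294), (65, 226, 292), (125, 227, 299), (185, 229, 297), (245, 230, 288)]
w8 [(5, 224, 294), (65, 226, 292), (125, 227, 297), (185, 229, 295), (245, 230, 288)]
```

View pics/w8.png

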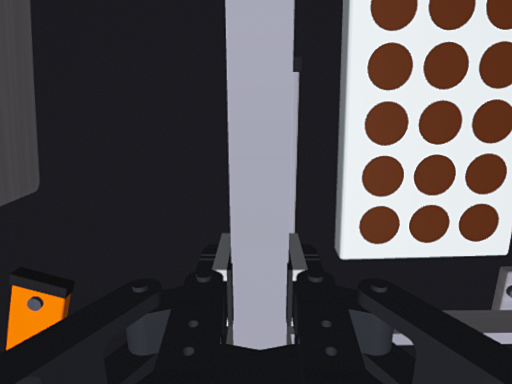

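Call:
drive_tool --commands '[{"gripper": 1,"dx": 0,"dy": 0.1,"dz": 0,"turn": 0},{"gripper": 1,"dx": 0,"dy": 0.2,"dz": 0,"turn": 0},{"gripper": 1,"dx": 0,"dy": 0.2,"dz": 0,"turn": 0}]'

```text
time_s: 12.98
eef_pos: [0.5519, 0.2564, 0.1343]
eef_rot: [-0.001, 0.743, -0.669, 0.001]
wrist_force: [6.9, 1.8, -6.1]
opening: 0.224
```

Run:
```python
from h import *
o=st()
```

```text
t 12.97 ex 0.5758 ey 0.1968 z 0.1343 yawerr_deg -0.04 op 0.224 F ex 7.1 ey 1.1 z -6.1 q [-7.000e-04  7.432e-01 -6.691e-01  6.000e-04] tq [ 0.11 -1.05 -0.05]
```

Call:
drive_tool --commands '[{"gripper": 1,"dx": 0,"dy": 0.08,"dz": 0,"turn": 0},{"gripper": 1,"dx": 0,"dy": 0.15,"dz": 0,"turn": 0},{"gripper": 1,"dx": 0,"dy": 0.15,"dz": 0,"turn": 0}]'

```text
time_s: 13.35
eef_pos: [0.5507, 0.2562, 0.1344]
eef_rot: [-0.001, 0.743, -0.669, 0.001]
wrist_force: [7.0, 0.2, -6.7]
opening: 0.227
```

Run:
```python
from h import *
o=st()
```

```text
t 13.35 ex 0.5746 ey 0.1968 z 0.1344 yawerr_deg -0.04 op 0.227 F ex 7.0 ey -0.5 z -6.7 q [-0.001   0.7432 -0.6691  0.0008] tq [ 0.15 -1.13 -0.05]
```

Call:
drive_tool --commands '[{"gripper": 1,"dx": 0,"dy": 0.08,"dz": 0,"turn": 0},{"gripper": 1,"dx": 0,"dy": 0.15,"dz": 0,"turn": 0},{"gripper": 1,"dx": 0,"dy": 0.15,"dz": 0,"turn": 0}]'

```text
time_s: 13.72
eef_pos: [0.5498, 0.2561, 0.1345]
eef_rot: [-0.002, 0.743, -0.669, 0.001]
wrist_force: [8.9, 1.6, -8.2]
opening: 0.225
```

Run:
```python
from h import *
o=st()
```

```text
t 13.72 ex 0.5737 ey 0.1968 z 0.1345 yawerr_deg -0.04 op 0.225 F ex 9.0 ey 0.7 z -8.2 q [-0.0015  0.7431 -0.6691  0.0012] tq [ 0.16 -1.5   0.03]
```

Call:
drive_tool --commands '[{"gripper": 1,"dx": 0,"dy": 0.05,"dz": 0.1,"turn": 0},{"gripper": 1,"dx": 0,"dy": 0.05,"dz": 0.2,"turn": 0},{"gripper": 1,"dx": 0,"dy": 0.05,"dz": 0.2,"turn": 0}]'

```text
time_s: 14.1
eef_pos: [0.55, 0.2562, 0.1338]
eef_rot: [-0.002, 0.743, -0.669, 0.002]
wrist_force: [8.2, 1.7, -1.9]
opening: 0.224
```

Run:
```python
from h import *
o=st()
```

```text
t 14.10 ex 0.5739 ey 0.1969 z 0.1338 yawerr_deg -0.04 op 0.224 F ex 8.3 ey 0.8 z -1.9 q [-0.0021  0.7432 -0.6691  0.0016] tq [ 0.11 -0.98 -0.02]
```

Call:
drive_tool --commands '[{"gripper": 1,"dx": 0,"dy": 0,"dz": 0.1,"turn": 0},{"gripper": 1,"dx": 0,"dy": 0,"dz": 0.2,"turn": 0},{"gripper": 1,"dx": 0,"dy": 0,"dz": 0.2,"turn": 0}]'

```text
time_s: 14.48
eef_pos: [0.55, 0.2563, 0.1319]
eef_rot: [-0.002, 0.743, -0.669, 0.002]
wrist_force: [8.8, 1.6, -1.2]
opening: 0.223
```

Run:
```python
from h import *
o=st()
```

```text
t 14.47 ex 0.5739 ey 0.1969 z 0.1319 yawerr_deg -0.04 op 0.223 F ex 8.9 ey 0.7 z -1.2 q [-0.0022  0.7432 -0.6691  0.0016] tq [ 0.06 -0.88 -0.07]
```

Call:
drive_tool --commands '[{"gripper": 1,"dx": 0,"dy": 0,"dz": 0.1,"turn": 0},{"gripper": 1,"dx": 0,"dy": 0,"dz": 0.2,"turn": 0},{"gripper": 1,"dx": 0,"dy": 0,"dz": 0.2,"turn": 0}]'

```text
time_s: 14.85
eef_pos: [0.5501, 0.2563, 0.13]
eef_rot: [-0.002, 0.743, -0.669, 0.002]
wrist_force: [7.8, 1.3, -0.5]
opening: 0.222
```

Run:
```python
from h import *
o=st()
```

```text
t 14.85 ex 0.5740 ey 0.1969 z 0.1300 yawerr_deg -0.05 op 0.222 F ex 7.9 ey 0.5 z -0.5 q [-0.0023  0.7431 -0.6691  0.0017] tq [ 0.08 -0.83  0.  ]
```

Call:
drive_tool --commands '[{"gripper": 1,"dx": 0,"dy": 0,"dz": 0.1,"turn": 0},{"gripper": 1,"dx": 0,"dy": 0,"dz": 0.2,"turn": 0},{"gripper": 1,"dx": 0,"dy": 0,"dz": 0.2,"turn": 0}]'

```text
time_s: 15.22
eef_pos: [0.55, 0.2563, 0.1278]
eef_rot: [-0.002, 0.743, -0.669, 0.002]
wrist_force: [9.3, 0.5, -1.7]
opening: 0.225
```

Run:
```python
from h import *
o=st()
```

```text
t 15.22 ex 0.5739 ey 0.1969 z 0.1278 yawerr_deg -0.05 op 0.225 F ex 9.3 ey -0.5 z -1.7 q [-0.0022  0.7431 -0.6691  0.0016] tq [ 0.06 -1.07 -0.03]
```

Call:
drive_tool --commands '[{"gripper": 1,"dx": 0,"dy": 0,"dz": 0.08,"turn": 0},{"gripper": 1,"dx": 0,"dy": 0,"dz": 0.15,"turn": 0},{"gripper": 1,"dx": 0,"dy": 0,"dz": 0.15,"turn": 0}]'

```text
time_s: 15.6
eef_pos: [0.5503, 0.2562, 0.1263]
eef_rot: [-0.002, 0.743, -0.669, 0.002]
wrist_force: [8.7, 0.6, -3.1]
opening: 0.224
```

Run:
```python
from h import *
o=st()
```

```text
t 15.60 ex 0.5742 ey 0.1969 z 0.1263 yawerr_deg -0.05 op 0.224 F ex 8.7 ey -0.3 z -3.1 q [-0.0025  0.7431 -0.6692  0.0019] tq [ 0.16 -1.58 -0.13]
```

Call:
drive_tool --commands '[{"gripper": 1,"dx": 0,"dy": 0,"dz": 0.08,"turn": 0},{"gripper": 1,"dx": 0,"dy": 0,"dz": 0.12,"turn": 0},{"gripper": 1,"dx": 0,"dy": 0,"dz": 0.12,"turn": 0}]'

```text
time_s: 15.98
eef_pos: [0.5504, 0.2563, 0.1255]
eef_rot: [-0.003, 0.743, -0.669, 0.002]
wrist_force: [8.7, 0.7, -0.4]
opening: 0.224
```

Run:
```python
from h import *
o=st()
```

```text
t 15.97 ex 0.5743 ey 0.1969 z 0.1255 yawerr_deg -0.04 op 0.224 F ex 8.7 ey -0.2 z -0.4 q [-0.0026  0.7431 -0.6691  0.002 ] tq [ 0.13 -1.24 -0.05]
```

Call:
drive_tool --commands '[{"gripper": 1,"dx": 0,"dy": 0,"dz": 0.06,"turn": 0},{"gripper": 1,"dx": 0,"dy": 0,"dz": 0.1,"turn": 0},{"gripper": 1,"dx": 0,"dy": 0,"dz": 0.1,"turn": 0}]'

```text
time_s: 16.35
eef_pos: [0.5504, 0.2563, 0.1245]
eef_rot: [-0.003, 0.743, -0.669, 0.002]
wrist_force: [8.5, 0.9, -0.6]
opening: 0.223
```

Run:
```python
from h import *
o=st()
```

```text
t 16.35 ex 0.5743 ey 0.1969 z 0.1245 yawerr_deg -0.05 op 0.223 F ex 8.6 ey -0.1 z -0.6 q [-0.0026  0.7431 -0.6692  0.0019] tq [ 0.11 -1.23 -0.06]
```

Call:
drive_tool --commands '[{"gripper": 1,"dx": 0,"dy": 0,"dz": 0.06,"turn": 0},{"gripper": 1,"dx": 0,"dy": 0,"dz": 0.1,"turn": 0},{"gripper": 1,"dx": 0,"dy": 0,"dz": 0.1,"turn": 0}]'

```text
time_s: 16.73
eef_pos: [0.5505, 0.2564, 0.1241]
eef_rot: [-0.003, 0.743, -0.669, 0.002]
wrist_force: [7.6, 0.3, 3.8]
opening: 0.228
```

Run:
```python
from h import *
o=st()
```

```text
t 16.73 ex 0.5745 ey 0.1970 z 0.1241 yawerr_deg -0.04 op 0.228 F ex 7.6 ey -0.5 z 3.8 q [-0.0027  0.7431 -0.6691  0.002 ] tq [ 0.04 -0.92 -0.03]
```

Call:
drive_tool --commands '[{"gripper": 0,"dx": 0,"dy": -0.1,"dz": -0.1,"turn": 0},{"gripper": 0,"dx": 0,"dy": -0.1,"dz": -0.1,"turn": 0},{"gripper": 0,"dx": 0,"dy": -0.1,"dz": -0.1,"turn": 0},{"gripper": 0,"dx": 0,"dy": -0.1,"dz": -0.1,"turn": 0},{"gripper": 0,"dx": 0,"dy": -0.1,"dz": -0.1,"turn": 0},{"gripper": 0,"dx": 0,"dy": -0.1,"dz": -3,"turn": 0},{"gripper": 0,"dx": 0,"dy": -0.1,"dz": -7,"turn": 0},{"gripper": 0,"dx": 0,"dy": -0.1,"dz": -11,"turn": 0},{"gripper": 0,"dx": 0,"dy": -0.1,"dz": -13.5,"turn": 0},{"gripper": 0,"dx": 0,"dy": -0.1,"dz": -13.5,"turn": 0},{"gripper": 0,"dx": 0,"dy": -0.1,"dz": -13.5,"turn": 0}]'

```text
time_s: 18.1
eef_pos: [0.548, 0.2559, 0.2549]
eef_rot: [0.001, 0.743, -0.669, -0.001]
wrist_force: [-0.4, -0.0, -0.4]
opening: 1.003
```

Run:
```python
from h import *
o=st()
c=cam('wrist','w9');pickle.dump((c,o),open('w9.pkl','wb'))
c=cam('side','side9')
b=cv2.imread('pics/side9.png')[110:230,215:335]
cv2.imwrite('pics/c11.png',cv2.resize(b,None,fx=5,fy=5,interpolation=2))
```

```text
t 18.10 ex 0.5719 ey 0.1967 z 0.2549 yawerr_deg -0.03 op 1.003 F ex -0.4 ey 0.0 z -0.4 q [ 8.000e-04  7.432e-01 -6.691e-01 -5.000e-04] tq [-0.    0.03 -0.02]
```

View pics/w9.png

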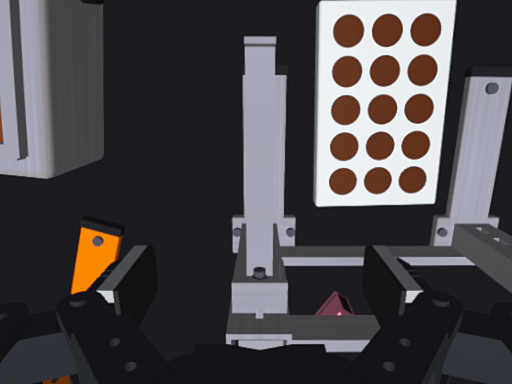

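View pics/c11.png

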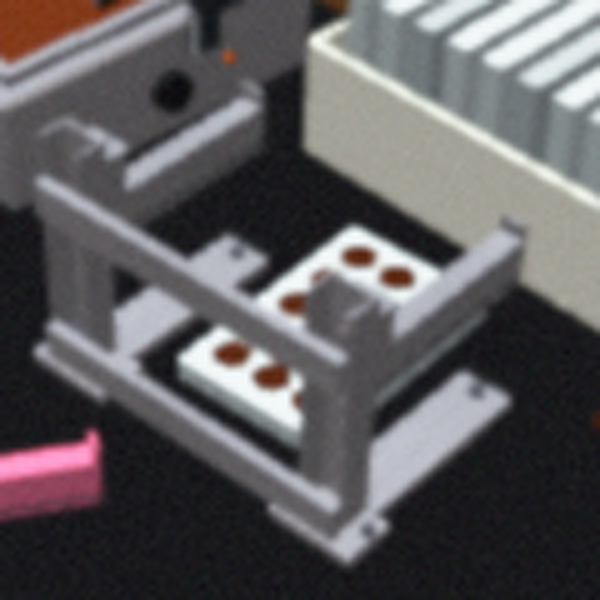

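Call:
drive_tool --commands '[{"gripper": 1,"dx": 0,"dy": 2.5,"dz": 0,"turn": 0},{"gripper": 1,"dx": 0,"dy": 5,"dz": 0,"turn": 0},{"gripper": 1,"dx": 0,"dy": 5.7,"dz": 0,"turn": 0},{"gripper": 1,"dx": 0,"dy": 5.7,"dz": 0,"turn": 0},{"gripper": 1,"dx": 0,"dy": 5.7,"dz": 0,"turn": 0},{"gripper": 1,"dx": 0,"dy": 5.7,"dz": 0,"turn": 0},{"gripper": 1,"dx": 0,"dy": 5.7,"dz": 0,"turn": 0}]'

```text
time_s: 19.08
eef_pos: [0.4923, 0.25, 0.2561]
eef_rot: [0.0, 0.743, -0.669, -0.0]
wrist_force: [-0.1, -1.2, 0.5]
opening: -0.002
```

Run:
```python
from h import *
o=st()
c=cam('wrist','w10');pickle.dump((c,o),open('w10.pkl','wb'))
c=cam('side','side10')
b=cv2.imread('pics/side10.png')[90:190,200:300]
cv2.imwrite('pics/c12.png',np.hstack([cv2.resize(b,(400,400)),cv2.resize(cv2.imread('pics/w10.png'),(400,400))]))
```

```text
t 19.07 ex 0.5159 ey 0.1968 z 0.2561 yawerr_deg -0.04 op -0.002 F ex -0.2 ey -1.1 z 0.5 q [ 1.000e-04  7.431e-01 -6.691e-01 -0.000e+00] tq [-0.04 -0.02  0.01]
```

View pics/c12.png

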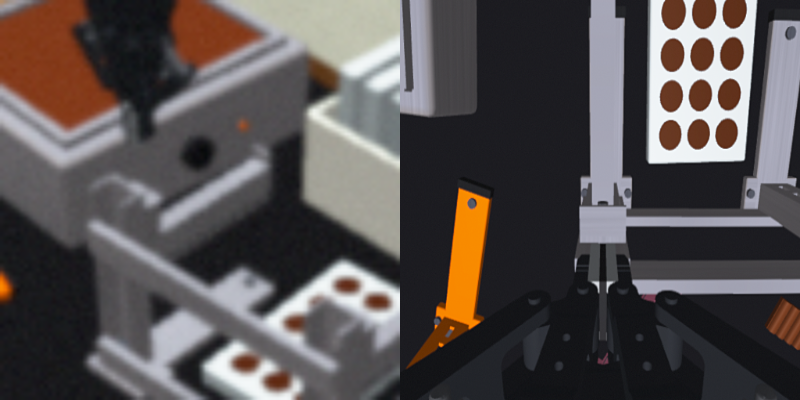

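Call:
drive_tool --commands '[{"gripper": 1,"dx": 0,"dy": 0.1,"dz": 2,"turn": 0},{"gripper": 1,"dx": 0,"dy": 0.1,"dz": 3.5,"turn": 0},{"gripper": 1,"dx": 0,"dy": 0.1,"dz": 4.3,"turn": 0},{"gripper": 1,"dx": 0,"dy": 0.1,"dz": 4.6,"turn": 0},{"gripper": 1,"dx": 0,"dy": 0.1,"dz": 4.6,"turn": 0}]'

```text
time_s: 19.8
eef_pos: [0.4912, 0.25, 0.2105]
eef_rot: [-0.0, 0.743, -0.669, 0.0]
wrist_force: [0.7, 0.0, -0.4]
opening: 0.007
```

Run:
```python
from h import *
o=st()
```

```text
t 19.80 ex 0.5148 ey 0.1969 z 0.2105 yawerr_deg -0.03 op 0.007 F ex 0.7 ey -0.0 z -0.4 q [-1.000e-04  7.432e-01 -6.690e-01  1.000e-04] tq [ 0.06 -0.02 -0.06]
```

Call:
drive_tool --commands '[{"gripper": 1,"dx": 0,"dy": 0,"dz": 0.2,"turn": 0},{"gripper": 1,"dx": 0,"dy": 0,"dz": 0.4,"turn": 0},{"gripper": 1,"dx": 0,"dy": 0,"dz": 0.6,"turn": 0},{"gripper": 1,"dx": 0,"dy": 0,"dz": 0.6,"turn": 0}]'

```text
time_s: 20.3
eef_pos: [0.4909, 0.2499, 0.2041]
eef_rot: [0.0, 0.743, -0.669, -0.0]
wrist_force: [-0.3, 0.5, -0.6]
opening: -0.002
```

Run:
```python
from h import *
o=st()
```

```text
t 20.30 ex 0.5145 ey 0.1969 z 0.2041 yawerr_deg -0.03 op -0.002 F ex -0.2 ey 0.6 z -0.6 q [ 1.000e-04  7.432e-01 -6.690e-01 -1.000e-04] tq [-0.02 -0.05  0.03]
```

Call:
drive_tool --commands '[{"gripper": 1,"dx": 0,"dy": 0,"dz": 0.1,"turn": 0},{"gripper": 1,"dx": 0,"dy": 0,"dz": 0.2,"turn": 0},{"gripper": 1,"dx": 0,"dy": 0,"dz": 0.3,"turn": 0},{"gripper": 1,"dx": 0,"dy": 0,"dz": 0.3,"turn": 0}]'

```text
time_s: 20.8
eef_pos: [0.4909, 0.25, 0.2012]
eef_rot: [0.0, 0.743, -0.669, -0.0]
wrist_force: [-0.5, -0.3, -0.6]
opening: 0.001
```

Run:
```python
from h import *
o=st()
```

```text
t 20.80 ex 0.5145 ey 0.1969 z 0.2012 yawerr_deg -0.03 op 0.001 F ex -0.5 ey -0.3 z -0.6 q [ 1.000e-04  7.432e-01 -6.690e-01 -0.000e+00] tq [-0.03  0.   -0.02]
```

Call:
drive_tool --commands '[{"gripper": 1,"dx": 0,"dy": 0,"dz": 0.08,"turn": 0},{"gripper": 1,"dx": 0,"dy": 0,"dz": 0.15,"turn": 0},{"gripper": 1,"dx": 0,"dy": 0,"dz": 0.15,"turn": 0}]'

```text
time_s: 21.18
eef_pos: [0.4911, 0.25, 0.2]
eef_rot: [-0.0, 0.743, -0.669, 0.0]
wrist_force: [-0.5, 0.0, 1.6]
opening: -0.0
```

Run:
```python
from h import *
o=st()
```

```text
t 21.18 ex 0.5147 ey 0.1969 z 0.2000 yawerr_deg -0.03 op -0.000 F ex -0.5 ey 0.1 z 1.6 q [-1.000e-04  7.433e-01 -6.690e-01  1.000e-04] tq [-0.05  0.05  0.01]
```

Contact at TCP z≈0.200. Pressing on gently.

Call:
drive_tool --commands '[{"gripper": 1,"dx": 0,"dy": 0,"dz": 0.05,"turn": 0},{"gripper": 1,"dx": 0,"dy": 0,"dz": 0.1,"turn": 0},{"gripper": 1,"dx": 0,"dy": 0,"dz": 0.1,"turn": 0}]'

```text
time_s: 21.55
eef_pos: [0.4915, 0.2501, 0.1998]
eef_rot: [-0.001, 0.743, -0.669, 0.0]
wrist_force: [-0.3, -0.1, 7.0]
opening: 0.002
```

Run:
```python
from h import *
o=st()
```

```text
t 21.55 ex 0.5151 ey 0.1970 z 0.1998 yawerr_deg -0.02 op 0.002 F ex -0.3 ey -0.1 z 7.0 q [-6.000e-04  7.433e-01 -6.690e-01  4.000e-04] tq [-0.13  0.24 -0.  ]
```

Call:
drive_tool --commands '[{"gripper": 1,"dx": 0,"dy": 0,"dz": 0.05,"turn": 0},{"gripper": 1,"dx": 0,"dy": 0,"dz": 0.1,"turn": 0},{"gripper": 1,"dx": 0,"dy": 0,"dz": 0.1,"turn": 0}]'

```text
time_s: 21.92
eef_pos: [0.4919, 0.2503, 0.1997]
eef_rot: [-0.001, 0.743, -0.669, 0.001]
wrist_force: [-2.0, -1.0, 10.2]
opening: 0.0
```

Run:
```python
from h import *
o=st()
```

```text
t 21.93 ex 0.5156 ey 0.1971 z 0.1997 yawerr_deg -0.02 op 0.000 F ex -2.1 ey -0.8 z 10.2 q [-0.0011  0.7433 -0.669   0.0008] tq [-0.14  0.44  0.02]
```

Call:
drive_tool --commands '[{"gripper": 1,"dx": 0,"dy": 0.05,"dz": 0.08,"turn": 0},{"gripper": 1,"dx": 0,"dy": 0.05,"dz": 0.15,"turn": 0},{"gripper": 1,"dx": 0,"dy": 0.05,"dz": 0.15,"turn": 0}]'

```text
time_s: 22.3
eef_pos: [0.4922, 0.2504, 0.1995]
eef_rot: [-0.002, 0.743, -0.669, 0.001]
wrist_force: [-3.0, -0.6, 16.2]
opening: 0.002
```

Run:
```python
from h import *
o=st()
```

```text
t 22.30 ex 0.5158 ey 0.1972 z 0.1995 yawerr_deg -0.02 op 0.002 F ex -3.0 ey -0.2 z 16.2 q [-0.002   0.7433 -0.669   0.0014] tq [-0.21  0.52  0.01]
```

Call:
drive_tool --commands '[{"gripper": 1,"dx": 0,"dy": 0,"dz": 0.1,"turn": 0},{"gripper": 1,"dx": 0,"dy": 0,"dz": 0.1,"turn": 0},{"gripper": 1,"dx": 0,"dy": 0,"dz": -0.4,"turn": 0},{"gripper": 1,"dx": 0,"dy": 0,"dz": -3,"turn": 0},{"gripper": 0.5,"dx": 0,"dy": -3,"dz": -5,"turn": 0},{"gripper": 0,"dx": 0,"dy": -6,"dz": -5,"turn": 0},{"gripper": 0,"dx": 0,"dy": -9,"dz": -2,"turn": 0},{"gripper": 0,"dx": 0,"dy": -9,"dz": -2,"turn": 0},{"gripper": 0,"dx": 0,"dy": -9,"dz": -2,"turn": 0},{"gripper": 0,"dx": 0,"dy": -9,"dz": -2,"turn": 0}]'

```text
time_s: 23.55
eef_pos: [0.5798, 0.2596, 0.2175]
eef_rot: [-0.001, 0.743, -0.669, 0.0]
wrist_force: [-0.5, -0.1, 0.4]
opening: 1.0
```

Run:
```python
from h import *
o=st()
c=cam('wrist','w11');pickle.dump((c,o),open('w11.pkl','wb'))
a=cv2.imread('pics/w3.png')[220:280,230:295];b=cv2.imread('pics/w9.png')[250:330,220:300]
d=cv2.imread('pics/w11.png');cv2.imwrite('pics/c13.png',np.hstack([cv2.resize(a,(400,400),interpolation=2),cv2.resize(b,(400,400),interpolation=2)]))
```

```text
t 23.55 ex 0.6039 ey 0.1971 z 0.2175 yawerr_deg -0.00 op 1.000 F ex -0.5 ey -0.1 z 0.4 q [-6.000e-04  7.434e-01 -6.689e-01  4.000e-04] tq [-0.05 -0.   -0.03]
```

View pics/c13.png

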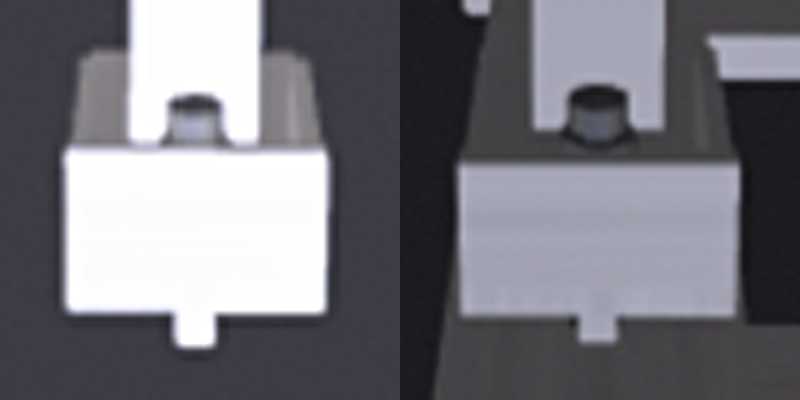

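View pics/w11.png

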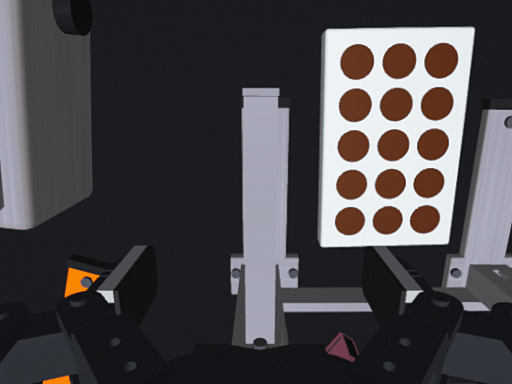

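Run:
```python
from h import *
c,o=pickle.load(open('w3.pkl','rb'));ex3=np.array([np.cos(.363),np.sin(.363)])
c9,o9=pickle.load(open('w9.pkl','rb'))
for nm,c,ex,crop,u0 in(('w3',c,ex3,(220,60,230,65),0),('w9',c9,EX,(250,80,220,80),.1085)):
    f=lambda y:(y+.5)/400*crop[1]-.5+crop[0]
    rows={'w3':dict(endfaceTop=95,endfaceBot=115,ledgefront=147,ledgeback=315),'w9':dict(endfaceTop=85,endfaceBot=112,ledgefront=160,ledgeback=318)}[nm]
    for k,v in rows.items():
        z=(.056 if 'end' in k else .084)+u0
        print(nm,k,f(v),'along at z: %.4f'%(onz(c,(261,f(v)),z)[:2]@ex))
```

```text
w3 endfaceTop 233.825 along at z: 0.3110
w3 endfaceBot 236.825 along at z: 0.3080
w3 ledgefront 241.625 along at z: 0.3151
w3 ledgeback 266.825 along at z: 0.2915
w9 endfaceTop 266.6 along at z: 0.5229
w9 endfaceBot 272.0 along at z: 0.5186
w9 ledgefront 281.6 along at z: 0.5269
w9 ledgeback 313.2 along at z: 0.5038
```

Call:
drive_tool --commands '[{"gripper": 0,"dx": 0,"dy": 0,"dz": -3.7,"turn": 0},{"gripper": 0,"dx": 0,"dy": 1.6,"dz": -4.5,"turn": 0},{"gripper": 0,"dx": 0,"dy": 1.6,"dz": -5,"turn": 0},{"gripper": 0,"dx": 0,"dy": 1.6,"dz": -5,"turn": 0},{"gripper": 0,"dx": 0,"dy": 1.6,"dz": -5,"turn": 0}]'

```text
time_s: 24.22
eef_pos: [0.5641, 0.2576, 0.2657]
eef_rot: [0.0, 0.743, -0.669, -0.0]
wrist_force: [0.2, -0.3, 0.1]
opening: 0.997
```

Run:
```python
from h import *
o=st()
c=cam('wrist','w12');pickle.dump((c,o),open('w12.pkl','wb'))
cs=cam('side','side12');ct=cam('top','top12')
b=cv2.imread('pics/w12.png')[220:320,210:310]
d=cv2.imread('pics/side12.png')[110:230,215:335]
cv2.imwrite('pics/c14.png',np.hstack([cv2.resize(b,(400,400),interpolation=2),cv2.resize(d,(400,400),interpolation=2)]))
g=cv2.imread('pics/w12.png',0).astype(float)
M=[]
for y in range(80,200,10):
    v=np.abs(np.diff(g[y,235:290]));
    if y%20==0: print(y,(235+np.nonzero(v>15)[0]).tolist())
```

```text
t 24.23 ex 0.5881 ey 0.1967 z 0.2657 yawerr_deg -0.03 op 0.997 F ex 0.1 ey -0.4 z 0.1 q [ 3.000e-04  7.432e-01 -6.691e-01 -2.000e-04] tq [-0.01  0.01  0.02]
80 [244, 245, 273, 274]
100 [242, 243, 283, 284, 285]
120 [242, 243, 283, 284, 285]
140 [242, 243, 283, 284, 285]
160 [242, 243, 244, 282, 283, 284]
180 [242, 243, 244, 282, 283, 284]
```

View pics/c14.png

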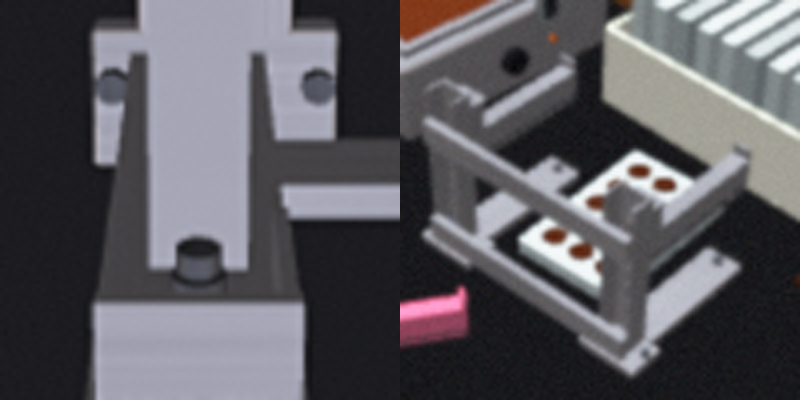

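View pics/w12.png

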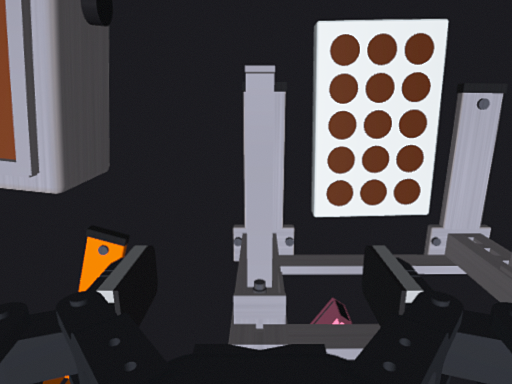

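View pics/top12.png

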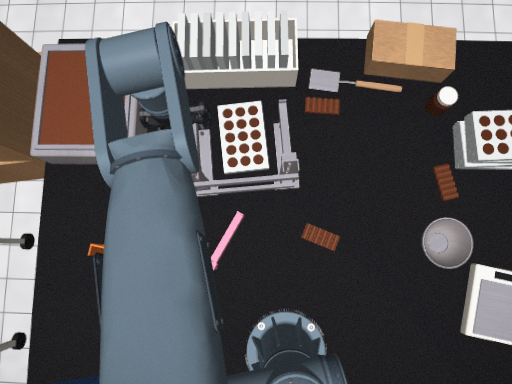

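Run:
```python
from h import *
c,o=pickle.load(open('w12.pkl','rb'))
g=cv2.imread('pics/w12.png',0)
print(g[270:330,259].tolist()); print(g[285:330,245].tolist())
for n,r,z in(('top',279.5,.056),('bot',283.7,.056),('ledgefront',294.8,.084)): print(n,onz(c,(260,r),z+.108)[:2]@EX)
i=[294.8+k for k in range(25,32)]
for r in i: print(r,round(onz(c,(250,r),.192)[:2]@EX,4))
# beam yaw
M=[]
for y in range(90,270,10):
    v=g[y].astype(float);d=np.abs(np.diff(v));l=238+np.argmax(d[238:250]);r=268+np.argmax(d[268:280]);A=onz(c,(l+.5,y),.1525);B=onz(c,(r+.5,y),.1525);M.append(((A+B)/2)[:2]); 
M=np.array(M);print((M@EX).round(3),(M@EY).round(4))
```

```text
[167, 167, 167, 168, 168, 167, 169, 171, 149, 84, 34, 32, 33, 33, 59, 84, 89, 89, 90, 77, 47, 50, 70, 71, 65, 100, 151, 169, 167, 168, 168, 168, 168, 166, 163, 160, 161, 162, 163, 165, 167, 165, 162, 164, 164, 163, 163, 164, 163, 162, 161, 161, 161, 163, 164, 165, 167, 168, 127, 77]
[63, 64, 65, 65, 64, 67, 65, 66, 63, 65, 100, 151, 168, 167, 168, 167, 168, 167, 164, 163, 160, 161, 162, 163, 166, 167, 165, 163, 163, 164, 163, 162, 163, 164, 165, 167, 167, 169, 152, 89, 63, 65, 67, 68, 69]
top 0.5225223755231647
bot 0.5189464109802864
ledgefront 0.5266623997101895
319.8 0.507
320.8 0.5062
321.8 0.5054
322.8 0.5045
323.8 0.5037
324.8 0.5029
325.8 0.5021
[0.661 0.654 0.647 0.641 0.634 0.627 0.619 0.612 0.605 0.597 0.59  0.582
 0.574 0.566 0.558 0.55  0.542 0.533] [0.1967 0.1954 0.1953 0.1953 0.1953 0.1957 0.1956 0.1978 0.1956 0.1952
 0.1974 0.1956 0.1974 0.1959 0.2013 0.1951 0.1947 0.2002]
```

Call:
drive_tool --commands '[{"gripper": 0,"dx": 0,"dy": 1,"dz": 4,"turn": 0},{"gripper": 0,"dx": 0,"dy": 1,"dz": 8,"turn": 0},{"gripper": 0,"dx": 0,"dy": 1,"dz": 11,"turn": 0},{"gripper": 0,"dx": 0,"dy": 1,"dz": 13,"turn": 0},{"gripper": 0,"dx": 0,"dy": 1,"dz": 13.8,"turn": 0},{"gripper": 0,"dx": 0,"dy": 1,"dz": 13.8,"turn": 0},{"gripper": 0,"dx": 0,"dy": 1,"dz": 13.8,"turn": 0},{"gripper": 1,"dx": 0,"dy": 1,"dz": 13.8,"turn": 0},{"gripper": 1,"dx": 0,"dy": 1,"dz": 13.8,"turn": 0},{"gripper": 1,"dx": 0,"dy": 1,"dz": 13.8,"turn": 0},{"gripper": 1,"dx": 0,"dy": 1,"dz": 13.8,"turn": 0},{"gripper": 1,"dx": 0,"dy": 1,"dz": 13.8,"turn": 0}]'

```text
time_s: 25.88
eef_pos: [0.5543, 0.2567, 0.1285]
eef_rot: [-0.0, 0.743, -0.669, 0.0]
wrist_force: [0.5, 0.3, 1.5]
opening: 0.223
```

Run:
```python
from h import *
o=st()
```

```text
t 25.88 ex 0.5782 ey 0.1969 z 0.1285 yawerr_deg -0.03 op 0.223 F ex 0.5 ey 0.3 z 1.5 q [-1.000e-04  7.432e-01 -6.690e-01  1.000e-04] tq [ 0.03  0.1  -0.01]
```

Call:
drive_tool --commands '[{"gripper": 1,"dx": 0,"dy": 0,"dz": -0.1,"turn": 0},{"gripper": 1,"dx": 0,"dy": 0,"dz": -0.2,"turn": 0},{"gripper": 1,"dx": 0,"dy": 0,"dz": -0.2,"turn": 0}]'

```text
time_s: 26.25
eef_pos: [0.5539, 0.2565, 0.1297]
eef_rot: [0.0, 0.743, -0.669, -0.0]
wrist_force: [0.7, 0.4, -5.3]
opening: 0.225
```

Run:
```python
from h import *
o=st()
```

```text
t 26.25 ex 0.5778 ey 0.1968 z 0.1297 yawerr_deg -0.03 op 0.225 F ex 0.8 ey 0.3 z -5.3 q [ 3.000e-04  7.432e-01 -6.690e-01 -2.000e-04] tq [ 0.05 -0.42 -0.02]
```

Call:
drive_tool --commands '[{"gripper": 1,"dx": 0,"dy": 0,"dz": -0.08,"turn": 0},{"gripper": 1,"dx": 0,"dy": 0,"dz": -0.15,"turn": 0},{"gripper": 1,"dx": 0,"dy": 0,"dz": -0.15,"turn": 0}]'

```text
time_s: 26.62
eef_pos: [0.5537, 0.2565, 0.1311]
eef_rot: [0.0, 0.743, -0.669, -0.0]
wrist_force: [1.0, 0.0, -10.0]
opening: 0.222
```

Run:
```python
from h import *
o=st()
```

```text
t 26.62 ex 0.5777 ey 0.1968 z 0.1311 yawerr_deg -0.03 op 0.222 F ex 1.0 ey -0.1 z -10.0 q [ 4.000e-04  7.432e-01 -6.690e-01 -3.000e-04] tq [ 0.09 -0.73 -0.05]
```

Call:
drive_tool --commands '[{"gripper": 1,"dx": 0,"dy": 0,"dz": -0.08,"turn": 0},{"gripper": 1,"dx": 0,"dy": 0,"dz": -0.15,"turn": 0},{"gripper": 1,"dx": 0,"dy": 0,"dz": -0.15,"turn": 0}]'

```text
time_s: 27.0
eef_pos: [0.5541, 0.2566, 0.1332]
eef_rot: [0.0, 0.743, -0.669, -0.0]
wrist_force: [1.1, 0.3, -11.3]
opening: 0.222
```

Run:
```python
from h import *
o=st()
```

```text
t 27.00 ex 0.5780 ey 0.1968 z 0.1332 yawerr_deg -0.03 op 0.222 F ex 1.1 ey 0.2 z -11.3 q [ 1.000e-04  7.432e-01 -6.690e-01 -1.000e-04] tq [ 0.13 -0.74 -0.04]
```

Run:
```python
from h import *
o=st()
c=cam('wrist','w13');cs=cam('side','side13')
for n in('side12','side13'):
    g=cv2.imread('pics/%s.png'%n)
d=[cv2.resize(cv2.imread('pics/%s.png'%n)[110:190,215:295],(400,400),interpolation=2) for n in('side12','side13')]
cv2.imwrite('pics/c15.png',np.hstack(d))
for n in('w8','w13'):
    g=cv2.imread('pics/%s.png'%n,0).astype(float)
    print(n,[(y,215+int(np.argmax(np.abs(np.diff(g[y,215:245])))),280+int(np.argmax(np.abs(np.diff(g[y,280:305]))))) for y in(5,35,65,95,245)])
```

```text
t 27.00 ex 0.5780 ey 0.1968 z 0.1332 yawerr_deg -0.03 op 0.222 F ex 1.1 ey 0.2 z -11.3 q [ 1.000e-04  7.432e-01 -6.690e-01 -1.000e-04] tq [ 0.13 -0.74 -0.04]
w8 [(5, 224, 294), (35, 225, 293), (65, 226, 292), (95, 226, 298), (245, 230, 288)]
w13 [(5, 225, 292), (35, 226, 291), (65, 227, 291), (95, 228, 298), (245, 232, 286)]
```

View pics/c15.png

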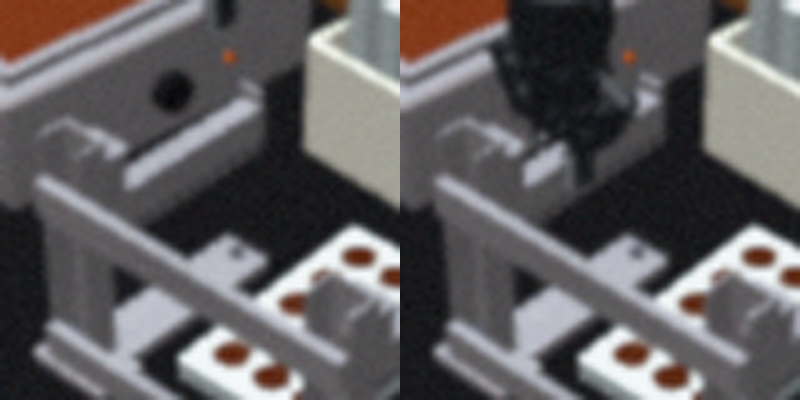

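View pics/w13.png

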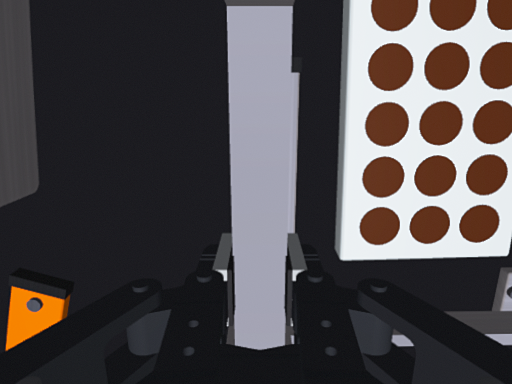

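Lift test: the tool rose 4.7 mm, but the arm stayed put. The beam slid in the pads, sitting about 9 mm lower in hand in w13, and its pixels in the side view are unchanged. The catch holds, so I'll release and retreat.

Call:
drive_tool --commands '[{"gripper": 1,"dx": 0,"dy": 0,"dz": 0.15,"turn": 0},{"gripper": 0,"dx": 0,"dy": 0,"dz": 0.15,"turn": 0},{"gripper": 0,"dx": 0,"dy": 0,"dz": 0.15,"turn": 0},{"gripper": 0,"dx": 0,"dy": 0,"dz": 0.15,"turn": 0},{"gripper": 0,"dx": 0,"dy": 0,"dz": 0.15,"turn": 0},{"gripper": 0,"dx": 0,"dy": 0,"dz": 0.15,"turn": 0},{"gripper": 0,"dx": 0,"dy": 0,"dz": -4,"turn": 0},{"gripper": 0,"dx": 0,"dy": 0,"dz": -8,"turn": 0},{"gripper": 0,"dx": 0,"dy": 0,"dz": -12,"turn": 0},{"gripper": 0,"dx": 0,"dy": 0,"dz": -13,"turn": 0},{"gripper": 0,"dx": 0,"dy": 0,"dz": -13,"turn": 0},{"gripper": 0,"dx": 0,"dy": 0,"dz": -13,"turn": 0}]'

```text
time_s: 28.6
eef_pos: [0.5532, 0.2564, 0.2611]
eef_rot: [0.001, 0.743, -0.669, -0.001]
wrist_force: [0.8, 0.3, -0.2]
opening: 1.004
```

Run:
```python
from h import *
o=st()
c=cam('wrist','w14');pickle.dump((c,o),open('w14.pkl','wb'))
cs=cam('side','side14')
d=[cv2.resize(cv2.imread('pics/%s.png'%n)[110:190,215:295],(400,400),interpolation=2) for n in('side12','side14')]
cv2.imwrite('pics/c16.png',np.hstack(d))
a=cv2.imread('pics/side12.png',0)[120:165,220:272].astype(float);b=cv2.imread('pics/side14.png',0)[120:165,220:272].astype(float)
print(cv2.phaseCorrelate(a[20:,5:],b[20:,5:]))
```

```text
t 28.60 ex 0.5771 ey 0.1967 z 0.2611 yawerr_deg -0.03 op 1.004 F ex 0.8 ey 0.2 z -0.2 q [ 0.0014  0.7432 -0.669  -0.0009] tq [ 0.01  0.02 -0.06]
((0.04741799994060614, 0.462952361373441), 1.0245624916545626)
```

View pics/c16.png

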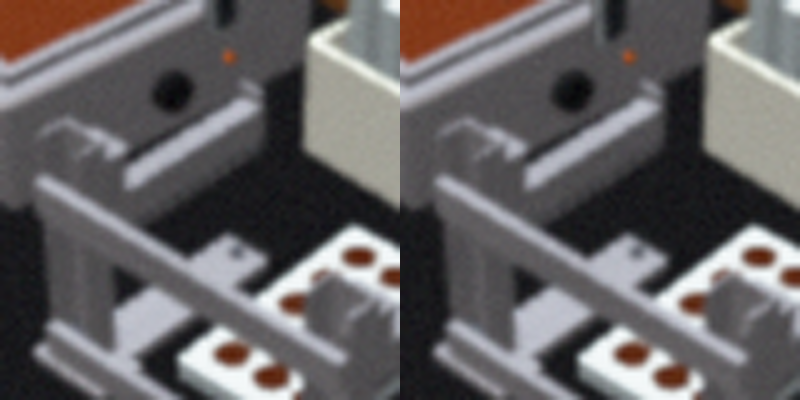

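View pics/w14.png

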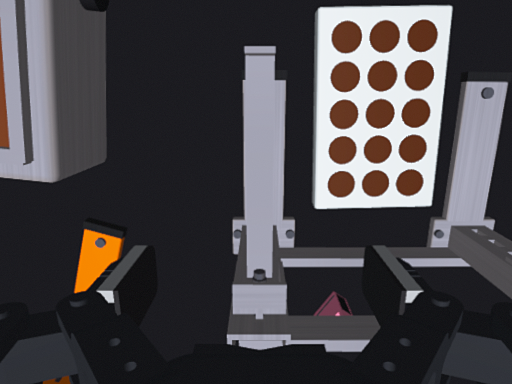

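The arm may be sitting up in the catch's play by about a millimetre. One more light press on the ledge will seat it.

Call:
drive_tool --commands '[{"gripper": 1,"dx": 0,"dy": 3,"dz": 0,"turn": 0},{"gripper": 1,"dx": 0,"dy": 6,"dz": 0,"turn": 0},{"gripper": 1,"dx": 0,"dy": 6.1,"dz": 0,"turn": 0},{"gripper": 1,"dx": 0,"dy": 6.1,"dz": 0,"turn": 0},{"gripper": 1,"dx": 0,"dy": 6.1,"dz": 0,"turn": 0},{"gripper": 1,"dx": 0,"dy": 6.1,"dz": 0,"turn": 0},{"gripper": 1,"dx": 0,"dy": 6.1,"dz": 2,"turn": 0},{"gripper": 1,"dx": 0,"dy": 6.1,"dz": 4,"turn": 0},{"gripper": 1,"dx": 0,"dy": 6.1,"dz": 5,"turn": 0},{"gripper": 1,"dx": 0,"dy": 6.1,"dz": 5.2,"turn": 0},{"gripper": 1,"dx": 0,"dy": 6.1,"dz": 5.2,"turn": 0}]'

```text
time_s: 30.08
eef_pos: [0.4939, 0.2504, 0.2118]
eef_rot: [-0.0, 0.743, -0.669, 0.0]
wrist_force: [-0.2, 0.3, 0.2]
opening: -0.004
```

Run:
```python
from h import *
o=st()
```

```text
t 30.07 ex 0.5175 ey 0.1970 z 0.2118 yawerr_deg -0.03 op -0.004 F ex -0.1 ey 0.4 z 0.2 q [-3.000e-04  7.432e-01 -6.690e-01  2.000e-04] tq [-0.01  0.   -0.02]
```

Call:
drive_tool --commands '[{"gripper": 1,"dx": 0,"dy": 0.25,"dz": 0.3,"turn": 0},{"gripper": 1,"dx": 0,"dy": 0.25,"dz": 0.6,"turn": 0},{"gripper": 1,"dx": 0,"dy": 0.25,"dz": 0.9,"turn": 0},{"gripper": 1,"dx": 0,"dy": 0.25,"dz": 1.1,"turn": 0},{"gripper": 1,"dx": 0,"dy": 0.25,"dz": 1.2,"turn": 0},{"gripper": 1,"dx": 0,"dy": 0.25,"dz": 1.3,"turn": 0},{"gripper": 1,"dx": 0,"dy": 0.25,"dz": 1.3,"turn": 0}]'

```text
time_s: 30.95
eef_pos: [0.4917, 0.2502, 0.1998]
eef_rot: [-0.001, 0.743, -0.669, 0.001]
wrist_force: [-1.9, -0.6, 7.0]
opening: -0.002
```

Run:
```python
from h import *
o=st()
```

```text
t 30.95 ex 0.5153 ey 0.1970 z 0.1998 yawerr_deg -0.03 op -0.002 F ex -2.0 ey -0.4 z 7.0 q [-8.000e-04  7.432e-01 -6.690e-01  5.000e-04] tq [-0.15  0.34  0.  ]
```

Call:
drive_tool --commands '[{"gripper": 1,"dx": 0,"dy": 0,"dz": 0.1,"turn": 0},{"gripper": 1,"dx": 0,"dy": 0,"dz": 0.2,"turn": 0},{"gripper": 1,"dx": 0,"dy": 0,"dz": 0.2,"turn": 0}]'

```text
time_s: 31.32
eef_pos: [0.4925, 0.2504, 0.1995]
eef_rot: [-0.002, 0.743, -0.669, 0.001]
wrist_force: [-4.5, -1.2, 16.0]
opening: -0.001
```

Run:
```python
from h import *
o=st()
```

```text
t 31.32 ex 0.5161 ey 0.1972 z 0.1995 yawerr_deg -0.02 op -0.001 F ex -4.6 ey -0.7 z 16.0 q [-0.0018  0.7433 -0.669   0.0012] tq [-0.23  0.77  0.06]
```

Call:
drive_tool --commands '[{"gripper": 1,"dx": 0,"dy": 0,"dz": -0.5,"turn": 0},{"gripper": 1,"dx": 0,"dy": 0,"dz": -4,"turn": 0},{"gripper": 1,"dx": 0,"dy": -3,"dz": -8,"turn": 0},{"gripper": 1,"dx": 0,"dy": -6,"dz": -10,"turn": 0},{"gripper": 1,"dx": 0,"dy": -6,"dz": -10,"turn": 0},{"gripper": 1,"dx": 0,"dy": -6,"dz": -10,"turn": 0},{"gripper": 1,"dx": 0,"dy": -6,"dz": -10,"turn": 0},{"gripper": 1,"dx": 0,"dy": -6,"dz": -10,"turn": 0}]'

```text
time_s: 32.33
eef_pos: [0.5498, 0.2563, 0.2956]
eef_rot: [0.001, 0.743, -0.669, -0.0]
wrist_force: [0.1, -0.2, -0.6]
opening: -0.004
```

Run:
```python
from h import *
o=st()
c=cam('wrist','w15');cs=cam('side','side15')
d=[cv2.resize(cv2.imread('pics/%s.png'%n)[110:190,215:295],(400,400),interpolation=2) for n in('side12','side15')]
cv2.imwrite('pics/c17.png',np.hstack(d))
g=cv2.imread('pics/w15.png');cv2.imwrite('pics/c18.png',g)
```

```text
t 32.33 ex 0.5738 ey 0.1970 z 0.2956 yawerr_deg -0.01 op -0.004 F ex 0.1 ey -0.2 z -0.6 q [ 6.000e-04  7.434e-01 -6.689e-01 -4.000e-04] tq [ 0.02  0.06 -0.04]
```

View pics/c17.png

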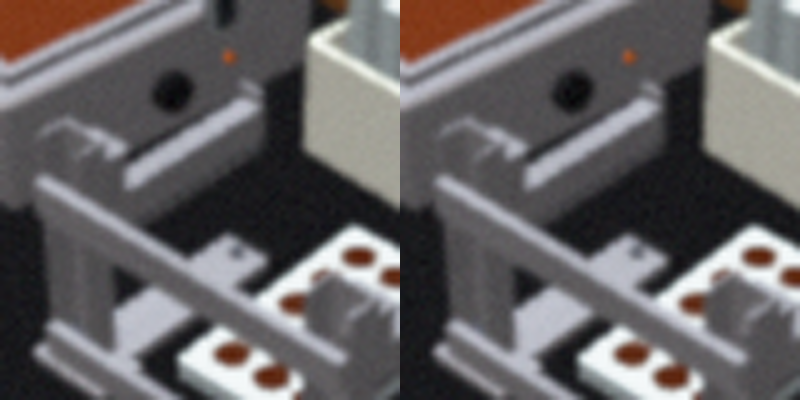

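View pics/w15.png

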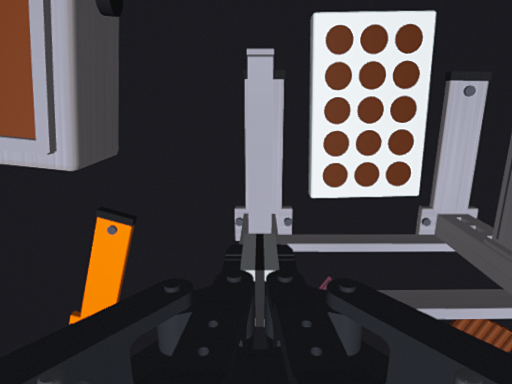

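The arm hangs home and square, the side view hasn't changed, and the gripper is clear (tips about 95 mm above the ledge). Handing in.

```bash
python3 -c "
from h import *
print(ctrl.hand_in())"
```

```text
the job is handed in; nothing more can be done
None
```

The loose arm now hangs in the top three slots of the empty (left) upright and appears locked. I handed the job in at about 32 s of the 72 s allowed; no verdict was reported.

**What I did:**
- I measured the slots with the wrist camera: about 5.5 mm to the left of the foot's centre line and roughly 1 mm low.
- I gripped the arm and fed its tabs in by feel, with about 9 N inward at most.
- I lowered it with light force, let go, and pressed the ledge twice near the upright, to roughly 16–20 N.

**Last checks:**
- **Height:** both presses met a hard stop at the same place, with the ledge top at about 191.5 mm. That puts the end plate's back at about 149.5 mm, against 151 ± 5.
- **Squareness:** the beam lies parallel to the foot in the pictures, and its sideways position is within limits.
- **Catch:** the catch could not be read directly. What looks like its knob sits about where it did before fitting, about 1 mm different, which is within measurement error.
- **Lift test:** the tool rose 4.7 mm with about 7 N of resistance. The beam slid in the pads while the arm stayed put, apart from a possible shift of about 0.5 pixel. I pressed it again because of that.
- **Clearance:** at hand-in the gripper touched nothing and the wrist force was near zero. I saw no bystander move in the pictures, but did not measure their positions.

**Disagreement:** my camera estimate of how far out the upright's face lies varied by about 3 mm between methods, so I went by the contact forces instead.

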